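# Put the stray paints back with their own kind

## Robot

A 6-joint arm with a two-finger parallel gripper is mounted at the origin on the work surface. World frame = base frame: x ahead of the robot, y to its left, z up, the work surface at z = 0. Lengths are in mm, angles in rad, forces in N, time in s.
With the tool pointing down it reaches from about 400 to 925 mm from the base axis. Payload 12.5 kg.
Tool frame: the origin (TCP) lies at the very end of the fingers, on their centre line; the grasp point (between the pads) lies 19 mm behind it (env.grasp_offset is the distance from the TCP to the grasp point, in mm); z points along the fingers, y is the direction in which the jaws open and shut (so a half turn about z gives the same grasp; the last joint's range is limited). The gripper opens to 95 mm and grips with 3 to 60 N. Pads are 20 mm wide; open, the fingers measure 119 mm over their backs; the gripper's body (75 mm by 180 mm) begins 59 mm behind the grasp point.
Start: joints at [1.008, 0.491, 1.559, -0, 1.092, -0.106], TCP at [275.662, 560.946, 185.561] pointing down, gripper open.
Joint ranges: [-3.1, 3.1], [-0.84, 2.19], [0.05, 2.79], [-1.13, 4.28], [0.06, 2.93], [-2.69, 2.69]. Speed limits (rad/s): [2.22, 2.22, 2.79, 3.14, 3.14, 3.14].

## Interface

Orientations are given as [roll, pitch, yaw] about the fixed x, y, z axes, in that order (R = Rz(yaw) Ry(pitch) Rx(roll)).
In Python, from cell import env gives the robot as it stands. The module is installed in compiled form; this text tells all that it offers.
- The arm moves only by the shell command python3 -m pendant 'ROWS'. ROWS is JSON, one flat list of numbers, 5 for each row, row after row: the shift along the tool's x, y, z as a fraction of full scale, then the turn about the tool's z as a fraction of full scale, then the gripper's target within -1 to 1 (shut at 1, half-way at 0, fully open at -1). In form: [x, y, z, turn, grip, x, y, z, turn, grip, ...]. A call has 1 to 10 rows; each row shifts and turns the commanded pose from where the row before left it, along the tool's axes as they then stand; what a row does not reach is not made up. Full scale, the value 1, is 0.4 m for a shift and 180 degrees for a turn. A row lasts 1/8 s, in which the tool goes at most 62.5 mm and 10.7 degrees, less where a joint would pass 70% of its speed; a pose out of reach is approached as far as the arm can. A call with a number of a shift or a turn outside -1 to 1 is refused whole. A call with a gripper value outside its range is refused whole. The fingers move at their own pace and stop on an object; the grip force is fixed at half the most. Time passes only in rows, so rows that do not move let the fingers close. It gives the time, the measured TCP pose, the force and the opening at its end, in the units of the state.
- env.state(): the state, without advancing time (a new reading comes with each control period).
- env.read_camera(name): name is "scene" or "top"; returns the picture (420x560x3 uint8, red, green, blue); there is no depth.
- env.camera_model(name): a dict with "fx", "fy", "cx", "cy" (pixels), "view" (4x4, takes a point from world to camera coordinates). Camera axes: x right, y down, z forward; pixel columns grow to the right and rows downward; lengths in mm; the calibration is good to about 2 mm. A picture is of the moment at which its call begins. camera_model takes no time and is no camera call.
- env.job_done(): hands the job in, once; it reports no verdict.
Trained networks look in the newest picture that a camera, given by its name, has taken for a name from the list of things; names that differ only in an ending like _2 or _b are one class to them, and where a whole thing is asked for, a point or a joint stands for the part that bears it (a point fixed in the world has none). Each returns a list of dicts, best first, with "confidence" (0 to 1); they miss things now and then, are a little off and sometimes report something else, mostly with a low value. They report only what shows in the picture. A call takes as long as a camera call. They do not tell look-alikes from the thing itself.
- env.masks_of(thing, camera): "region" (420x560 bool, what is visible of it).
- env.landmark_of(thing, camera): "xyz" ([x, y, z] in mm, in world coordinates, good to about 4 mm: a listed point, or the origin of a listed thing).
The state is a dict: "t": time; "joints": joint angles; "qvel": joint speeds; "tau": joint torques, N m; "eef_pos": TCP position; "tcp_rot": TCP orientation; "ft_force": force on the tool from outside, world axes, zero at the start; "moment": the same for the moment, N m; "opening": opening from 0.0 (shut) to 1.0 (fully open).
Only numpy, scipy, OpenCV 4.12 (cv2) and the standard library are available. Lean on these libraries where they do the work, as an engineer would, in place of code of your own. Each camera call takes 0.05 s, during which the arm holds its last target.

## Task

Three paint containers are standing loose on the studio bench, a squeeze bottle, a squat jar and an oblong tin. Put each one back, upright, into the free place in the low wooden tray that holds its own kind; the tin goes square into the gap between the two tins. Set them down rather than dropping them, and leave the containers already in the trays standing where they are.

Things in the scene. Friction and masses are not known exactly. Their poses are not given: they have to be found in the camera images.
- stray_bottle_mid (a point): The stray bottle, standing alone on the bench: white squeeze bottle with a paper label: upright cylinder 42 dia, 70 high, then a shoulder to a thin grey cap (20 dia); 96 high in all (mm). About 0.16 kg. The point is on its axis, 45 above its underside (body wall is plain and straight there); z up. Round: yaw is of no account.
- stray_jar_mid (a point): The stray jar, standing alone on the bench: squat white jar with a black screw lid of the same width: upright cylinder 54 dia, 60 high (mm). About 0.18 kg. The point is on its axis, half-way up, 30 above its underside; z up. Round: yaw is of no account.
- stray_tin_mid (a point): The stray tin, standing alone on the bench, turned any way: bare metal oblong tin 50 (own x) by 32 (own y) by 70 high, with a black spout (18 dia, 8 high) standing on its top, 12 towards its own +x; 78 high in all (mm). About 0.17 kg. The point is at the middle of its body, 35 above its underside; z up.
- tray_bottle_gap (a point): Free place in a fixed low dark wooden tray, told by what stands in it (row along y; walls 5 mm, rim 14 mm above the table). The point lies on the tray's floor, 5 mm above the table; x, y along the tray, z up. Bottle tray: inside 58 (x) by 104 (y) mm; one bottle stands in its +y half, the -y half is free, with 8 mm or more to spare on each side of a bottle. The tray's middle is 23 mm to +y of this point.
- tray_jar_gap (a point): Free place in a fixed low dark wooden tray, told by what stands in it (row along y; walls 5 mm, rim 14 mm above the table). The point lies on the tray's floor, 5 mm above the table; x, y along the tray, z up. Jar tray: inside 70 (x) by 130 (y) mm; one jar stands in its +y half, the -y half is free, with 8 mm or more to spare on each side of a jar. The tray's middle is 30 mm to +y of this point.
- tray_tin_gap (a point): Free place in a fixed low dark wooden tray, told by what stands in it (row along y; walls 5 mm, rim 14 mm above the table). The point lies on the tray's floor, 5 mm above the table; x, y along the tray, z up. Tin tray: inside 66 (x) by 116 (y) mm, this point at its middle; a tin stands at each end, and between them is a gap 46 mm wide (y) for a tin of 32, thin side along the row, like its neighbours.
- bottle_kept_mid (a point): The bottle already in the bottle tray, same as the stray one (white squeeze bottle with a paper label: upright cylinder 42 dia, 70 high, then a shoulder to a thin grey cap (20 dia); 96 high in all), 52 mm to +y of the free place. Point on its axis, 45 above its underside. Loose: leave it standing.
- jar_kept_mid (a point): The jar already in the jar tray, same as the stray one (squat white jar with a black screw lid of the same width: upright cylinder 54 dia, 60 high), 66 mm to +y of the free place. Point on its axis, 30 above its underside. Loose: leave it standing.
- tin_left_mid (a point): The tin at the +y end of the tin tray, same as the stray one, 39 mm to +y of the middle of the gap. Point at the middle of its body, 35 above its underside; axes as the tray's. Loose: leave it standing.
- tin_right_mid (a point): The tin at the -y end of the tin tray, same as the stray one, 39 mm to -y of the middle of the gap. Point at the middle of its body, 35 above its underside; axes as the tray's. Loose: leave it standing.
There are look-alikes about, which are no part of the job. What is shaped like the part that bears tray_tin_gap but red is not meant.

How it is judged (in metres and radians):
At the end, for the whole second after the job is handed in: Each stray stands upright (0.12 rad) on the floor of its own kind's tray, within 13 mm of the middle of the free place, the tin also square to its tray within 0.25 rad; all released and at rest; the four containers already there are upright and within 10 mm of where they began (horizontal distance between stray_bottle_mid and tray_bottle_gap below 0.013 m and z of stray_bottle_mid in the frame of tray_bottle_gap between 0.039 and 0.051 m and angle between each of stray_bottle_mid, stray_jar_mid, stray_tin_mid, tin_left_mid, tin_right_mid, bottle_kept_mid, jar_kept_mid's own z axis and vertical below 0.12 rad and linear speed of each of stray_bottle, stray_jar, stray_tin below 0.02 m/s and contact force between each of stray_bottle, stray_jar, stray_tin and the fingers below 0.05 N and horizontal distance between stray_jar_mid and tray_jar_gap below 0.013 m and z of stray_jar_mid in the frame of tray_jar_gap between 0.024 and 0.036 m and horizontal distance between stray_tin_mid and tray_tin_gap below 0.013 m and z of stray_tin_mid in the frame of tray_tin_gap between 0.029 and 0.041 m and angle between the y axis of stray_tin_mid and the y axis of tray_tin_gap, either way round below 0.25 rad and distance of each of tin_left_mid, tin_right_mid, bottle_kept_mid, jar_kept_mid from where it was at the start of the episode below 0.01 m); the robot touches nothing.
It fails at once if a tin that already stood in the tin tray is shifted by more than 10 mm or tipped ((distance of tin_left_mid from where it was at the start of the episode above 0.01 m or angle between tin_left_mid's own z axis and vertical above 0.3 rad) or (distance of tin_right_mid from where it was at the start of the episode above 0.01 m or angle between tin_right_mid's own z axis and vertical above 0.3 rad)).
It fails at once if the bottle that already stood in its tray is shifted by more than 10 mm or tipped (distance of bottle_kept_mid from where it was at the start of the episode above 0.01 m or angle between bottle_kept_mid's own z axis and vertical above 0.3 rad).
It fails at once if the jar that already stood in its tray is shifted by more than 10 mm or tipped (distance of jar_kept_mid from where it was at the start of the episode above 0.01 m or angle between jar_kept_mid's own z axis and vertical above 0.3 rad).
It fails at once if a stray container is dropped (falls free faster than 0.9 m/s, some 40 mm) ((linear speed of stray_bottle above 0.9 m/s and contact force between stray_bottle and the fingers below 0.01 N) or (linear speed of stray_jar above 0.9 m/s and contact force between stray_jar and the fingers below 0.01 N) or (linear speed of stray_tin above 0.9 m/s and contact force between stray_tin and the fingers below 0.01 N)).
It also fails if it takes over 88 s, if anything falls off the work surface, if the arm or the gripper's body presses on something with over 40 N, if the wrist force passes 120 N, or if a joint passes its speed limit or range.

## Working session

There is one attempt and no reset: what is moved stays moved. The work goes in short steps, Python scripts to look and compute and a shell command to move; the robot and the scene stay as the last step left them, time stands still between calls to the robot, and variables do not carry over. Pictures are saved under pics/ and viewed, and the job is handed in when it is done.

```bash
mkdir -p pics; python3 - <<'E'
from cell import env
import cv2
print(env.state())
for c in("scene","top"):
    im=env.read_camera(c); cv2.imwrite(f"pics/{c}0.png",im[:,:,::-1]); print(c,env.camera_model(c))
for n in ["stray_bottle_mid","stray_jar_mid","stray_tin_mid","tray_bottle_gap","tray_jar_gap","tray_tin_gap","bottle_kept_mid","jar_kept_mid","tin_left_mid","tin_right_mid"]:
    for c in("scene","top"):
        print(n,c,[( [round(float(v)) for v in d["xyz"]],round(float(d["confidence"]),2)) for d in env.landmark_of(n,c)])
E
```

```text
{'t': 0.0, 'joints': array([ 1.00838721e+00,  4.91551342e-01,  1.55947555e+00,  3.32842392e-06,
        1.09169475e+00, -1.05596968e-01]), 'qvel': array([-0.00095876,  0.00054808,  0.00068825,  0.00031897, -0.00047351,
       -0.0016649 ]), 'tau': array([ 2.19750822e-03, -6.12652659e+01, -2.58177084e+01,  6.93114591e-02,
        4.82737343e-02, -1.89269936e-04]), 'eef_pos': array([275.50336299, 560.68046364, 184.95788581]), 'tcp_rot': array([-3.14047027e+00, -1.21931555e-04,  2.68477890e+00]), 'ft_force': array([-0.03099904,  0.28686519,  0.60165971]), 'moment': array([0.01273611, 0.00593594, 0.02183141]), 'opening': 1.001800883575779}
scene {'fx': 455.2847373360473, 'fy': 455.2847373360473, 'cx': 274.56870361651465, 'cy': 210.74229539237882, 'view': array([[-8.72531456e-01,  4.88287059e-01, -1.62667065e-02,
         4.83972535e+02],
       [ 3.43933688e-01,  5.90254654e-01, -7.30280126e-01,
        -7.70199548e+01],
       [-3.46984835e-01, -6.42787050e-01, -6.82954122e-01,
         1.38116347e+03],
       [ 0.00000000e+00,  0.00000000e+00,  0.00000000e+00,
         1.00000000e+00]]
[... 881 characters left out ...]
tle_gap top [([605, 254, 2], 0.97)]
tray_jar_gap scene [([587, -288, -1], 0.58)]
tray_jar_gap top [([585, -282, 4], 0.88)]
tray_tin_gap scene [([587, -28, 4], 0.84), ([367, -446, 5], 0.77), ([587, -285, 3], 0.35)]
tray_tin_gap top [([591, -23, 4], 0.65), ([371, -449, 7], 0.61)]
bottle_kept_mid scene [([602, 305, 51], 0.71)]
bottle_kept_mid top [([603, 305, 50], 0.87)]
jar_kept_mid scene [([605, -226, 35], 0.69)]
jar_kept_mid top [([608, -223, 31], 0.65)]
tin_left_mid scene [([450, -293, 35], 0.67), ([588, 8, 44], 0.57), ([599, 304, 52], 0.43), ([444, -23, 44], 0.2)]
tin_left_mid top [([588, 8, 40], 0.56)]
tin_right_mid scene [([586, -69, 37], 0.86)]
tin_right_mid top [([588, -68, 38], 0.82)]
```

View pics/scene0.png

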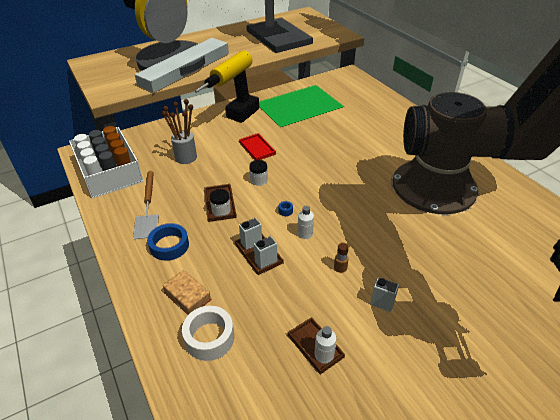

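View pics/top0.png

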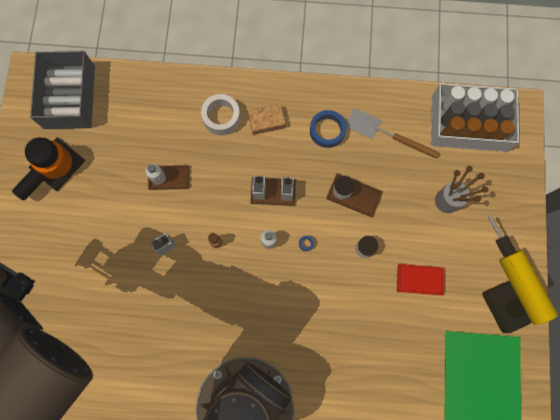

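The top view shows:
- The stray tin near (162,243), bottle near (268,239) and jar near (367,246).
- The trays near (168,177) for bottles, (273,190) for tins and (355,194) for jars. The jar tray is turned.
- A red look-alike tray near (421,279).

Next I'll take masks and fit the models.

```bash
python3 - <<'E'
from cell import env
import cv2,numpy as np,pickle
out={}
for c in("scene","top"):
    out[c+"_im"]=env.read_camera(c); out[c+"_cm"]=env.camera_model(c)
    for n in ["stray_bottle_mid","stray_jar_mid","stray_tin_mid","tray_bottle_gap","tray_jar_gap","tray_tin_gap","bottle_kept_mid","jar_kept_mid","tin_left_mid","tin_right_mid"]:
        ms=env.masks_of(n,c); out[(n,c)]=[(m["region"],m["confidence"]) for m in ms]
        for m in ms:
            ys,xs=np.nonzero(m["region"]); print(n,c,round(float(m["confidence"]),2),len(xs),xs.min(),xs.max(),ys.min(),ys.max())
pickle.dump(out,open("m.pkl","wb"))
im=out["top_im"]; 
cv2.imwrite("pics/topz.png",cv2.resize(im[150:270,135:395,::-1],None,fx=3,fy=3,interpolation=cv2.INTER_CUBIC))
im=out["scene_im"]; 
cv2.imwrite("pics/scz.png",cv2.resize(im[155:375,195:405,::-1],None,fx=2.7,fy=2.7,interpolation=cv2.INTER_CUBIC))
E
```

```text
stray_bottle_mid scene 0.84 394 298 313 206 237
stray_jar_mid scene 0.93 385 250 267 160 184
stray_tin_mid scene 0.64 469 210 230 189 215
stray_tin_mid scene 0.63 687 370 398 277 311
tray_bottle_gap scene 0.94 1207 288 343 317 373
tray_jar_gap scene 0.84 409 204 235 184 220
tray_jar_gap scene 0.65 422 235 283 240 274
tray_tin_gap scene 0.79 439 235 282 235 274
tray_tin_gap scene 0.66 610 239 275 133 159
bottle_kept_mid scene 0.87 585 316 335 327 362
jar_kept_mid scene 0.57 471 210 230 189 215
tin_left_mid scene 0.84 583 254 276 237 267
tin_right_mid scene 0.63 532 239 261 218 248
stray_bottle_mid top 0.73 198 262 276 230 245
stray_bottle_mid top 0.53 408 356 379 234 257
stray_jar_mid top 0.91 381 356 378 235 257
stray_jar_mid top 0.74 371 333 354 175 197
stray_tin_mid top 0.72 356 151 175 233 254
tray_bottle_gap top 0.81 762 148 188 164 189
tray_bottle_gap top 0.27 284 280 294 177 200
tray_tin_gap top 0.74 994 327 382 173 216
tray_tin_gap top 0.64 696 250 295 177 205
tray_tin_gap top 0.64 1267 397 444 264 294
bottle_kept_mid top 0.56 282 146 165 164 183
jar_kept_mid top 0.9 372 333 352 175 198
tin_left_mid top 0.78 271 253 264 175 198
tin_right_mid top 0.73 239 281 292 177 199
tin_right_mid top 0.63 296 253 265 175 198
```

View pics/topz.png

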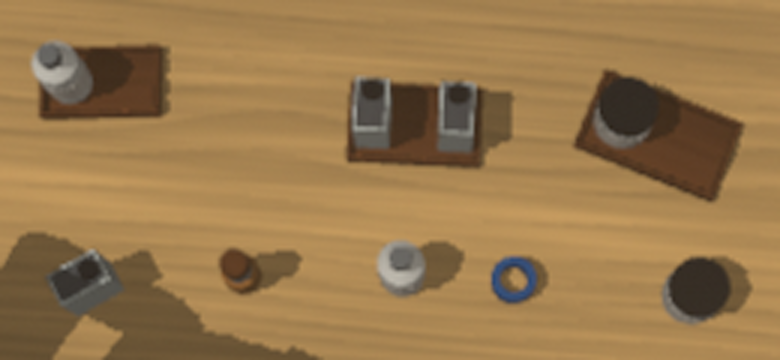

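View pics/scz.png

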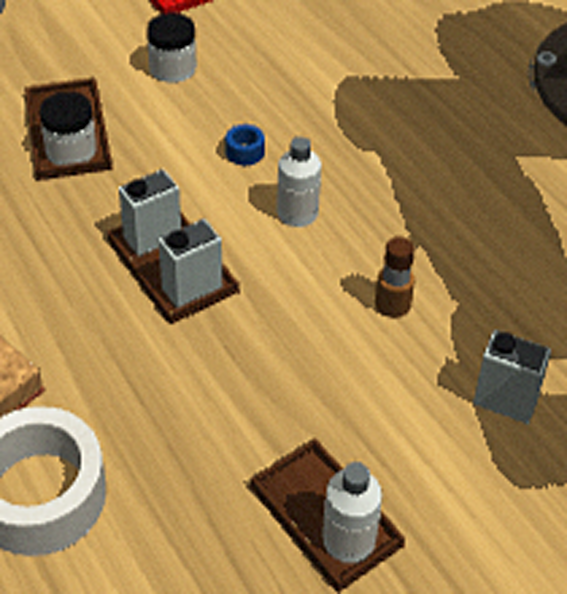

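The zooms show the jar tray turned well clockwise in the top view. The free side is right (-y) of the kept jar, right of the kept bottle, and between the two tins. Next I'll fit silhouettes in both views.

```bash
cat > fit.py <<'E'
import numpy as np,cv2,pickle
from scipy.optimize import minimize
o=pickle.load(open("m.pkl","rb"))
S=4
def proj(c,P):
    cm=o[c+"_cm"]; q=P@cm["view"][:3,:3].T+cm["view"][:3,3]
    return np.c_[cm["fx"]*q[:,0]/q[:,2]+cm["cx"],cm["fy"]*q[:,1]/q[:,2]+cm["cy"]]
a=np.linspace(0,2*np.pi,32,endpoint=False)
def ring(d,z): return np.c_[d/2*np.cos(a),d/2*np.sin(a),0*a+z]
def box(x,y,z0,z1): return np.array([[i*x/2,j*y/2,z] for i in(-1,1) for j in(-1,1) for z in(z0,z1)],float)
bottle=[np.r_[ring(42,0),ring(42,70),ring(20,80),ring(20,96)]]  # shoulder roughly
jar=[np.r_[ring(54,0),ring(54,60)]]
tin=[box(50,32,0,70),np.r_[ring(18,70),ring(18,78)]+[12,0,0]]
tray=lambda x,y:[box(x+10,y+10,0,14)]
def render(parts,p,c,sh):
    x,y,z,th=p; R=np.array([[np.cos(th),-np.sin(th),0],[np.sin(th),np.cos(th),0],[0,0,1]])
    im=np.zeros((420*S,560*S),np.uint8)
    for P in parts:
        u=proj(c,P@R.T+[x,y,z]); h=cv2.convexHull(u.astype(np.float32)).reshape(-1,2)
        cv2.fillConvexPoly(im,np.round(((h+0.5)*S-0.5)*16).astype(np.int32),1,shift=4)
    return im
def fit(parts,masks,p0,free,ign={}):
    big={c:cv2.resize(m.astype(np.uint8),None,fx=S,fy=S,interpolation=cv2.INTER_NEAREST) for c,m in masks.items()}
    ig={c:cv2.resize(m.astype(np.uint8),None,fx=S,fy=S,interpolation=cv2.INTER_NEAREST) for c,m in ign.items()}
    def cost(v):
        p=np.array(p0,float); p[free]=v*np.array([1,1,1,.02])[free]; s=0
        for c in big:
            r=render(parts,p,c,S); keep=1-ig[c] if c in ig else 1
            s+=1-((r&big[c])*keep).sum()/(((r|big[c])*keep).sum()+1e-9)
        return s
    sc=np.array([1,1,1,.02])[free]; best=None
    for d in ([0],[-8],[8]) if 3 in free else ([0],):
        v=np.array(p0,float)[free]/sc
        if 3 in free: v[-1]+=d[0]
        sim=np.r_[[v],[v+6*np.eye(len(v))[i] for i in range(len(v))]]
        r=minimize(cost,v,method="Nelder-Mead",options=dict(initial_simplex=sim,maxiter=250,xatol=.1,fatol=1e-4))
        if best is None or r.fun<best.fun: best=r
    return np.round(best.x*sc,3),round(best.fun,3)
E
cat > run.py <<'E'
from fit import *
g=lambda n,c,i=0:o[(n,c)][i][0]
both=lambda n,i,j:{"scene":g(n,"scene",i),"top":g(n,"top",j)}
def rep(name,parts,m,p0,free,ign={}):
    print(name,"both",fit(parts,m,p0,free+[3] if len(p0)>3 and ROT else free,ign))
    f2=[0,1]+([3] if ROT else [])
    for c in m: print("   ",c,fit(parts,{c:m[c]},[*p0[:2],Z,p0[3]],f2,{c:ign[c]} if ign else {}))
ROT=False;Z=0
rep("bottle",bottle,both("stray_bottle_mid",0,0),[443,-26,0,0],[0,1,2])
rep("jar",jar,both("stray_jar_mid",0,0),[447,-294,0,0],[0,1,2])
Z=5
rep("kbottle",bottle,both("bottle_kept_mid",0,0),[602,305,5,0],[0,1,2])
rep("kjar",jar,both("jar_kept_mid",0,0),[605,-226,5,0],[0,1,2])
ROT=True;Z=0
rep("tin",tin,both("stray_tin_mid",1,0),[407,258,0,.5],[0,1,2])
rep("tin+pi",tin,both("stray_tin_mid",1,0),[407,258,0,.5-3.14],[0,1,2])
Z=5
rep("tinL",tin,both("tin_left_mid",0,0),[588,8,5,0],[0,1,2])
rep("tinR",tin,both("tin_right_mid",0,0),[588,-68,5,0],[0,1,2])
Z=0
kb={c:g("bottle_kept_mid",c) for c in("scene","top")}; kj={c:g("jar_kept_mid",c) for c in("scene","top")}
kt={c:g("tin_left_mid",c)|g("tin_right_mid",c) for c in("scene","top")}
rep("btray",tray(58,104),both("tray_bottle_gap",0,0),[603,279,0,0],[0,1,2],kb)
rep("jtray",tray(70,130),both("tray_jar_gap",0,0) if 0 else {"scene":g("tray_jar_gap","scene",0),"top":g("tray_tin_gap","top",0)},[597,-255,0,-.3],[0,1,2],kj)
rep("ttray",tray(66,116),both("tray_tin_gap",0,1),[588,-28,0,0],[0,1,2],kt)
E
python3 run.py
```

```text
bottle both (array([444.477, -26.897,  -4.472]), np.float64(0.382))
    scene (array([444.548, -26.877]), np.float64(0.175))
    top (array([443.014, -26.013]), np.float64(0.216))
jar both (array([ 445.492, -295.129,   -4.239]), np.float64(0.19))
    scene (array([ 447.018, -294.248]), np.float64(0.116))
    top (array([ 444.148, -294.054]), np.float64(0.068))
kbottle both (array([6.02580e+02, 3.03942e+02, 2.08000e-01]), np.float64(0.24))
    scene (array([603.587, 303.197]), np.float64(0.142))
    top (array([601.16 , 303.283]), np.float64(0.103))
kjar both (array([ 607.232, -221.414,    3.075]), np.float64(0.203))
    scene (array([ 608.027, -221.079]), np.float64(0.075))
    top (array([ 605.148, -219.767]), np.float64(0.103))
tin both (array([409.278, 258.691,  -2.54 ,  -0.951]), np.float64(0.138))
    scene (array([411.483, 258.68 ,   1.244]), np.float64(0.188))
    top (array([407.94 , 259.189,  -0.943]), np.float64(0.062))
tin+pi both (array([409.169, 258.572,  -2.937,  -4.109]), np.float64(0.136))
    scene (array([411.275, 259.518,  -0.954]), np.float64(0.049))
    top (arra
[... 611 characters left out ...]
  8.60000e-02]), np.float64(0.162))
    scene (array([6.07907e+02, 2.75989e+02, 9.70000e-02]), np.float64(0.072))
    top (array([6.03328e+02, 2.75809e+02, 1.13000e-01]), np.float64(0.056))
jtray both (array([ 5.95258e+02, -2.57984e+02, -3.60000e+00, -3.26000e-01]), np.float64(0.334))
    scene (array([ 5.96794e+02, -2.57384e+02, -3.16000e-01]), np.float64(0.212))
    top (array([ 5.93096e+02, -2.55934e+02, -3.12000e-01]), np.float64(0.09))
ttray both (array([ 5.87311e+02, -2.77190e+01, -3.25000e+00,  3.60000e-02]), np.float64(0.287))
    scene (array([ 5.89514e+02, -2.61560e+01,  3.20000e-02]), np.float64(0.102))
    top (array([ 5.85095e+02, -2.60510e+01,  5.90000e-02]), np.float64(0.135))
```

Both views agree to about 4 mm, including bench height. I'll take these values:
- **Stray tin:** (409.6, 259), yaw -0.953
- **Stray bottle:** (443.8, -26.4)
- **Stray jar:** (445.6, -294.2)
- **Bottle gap:** (607.7, 252.3), tray yaw 0.10
- **Jar gap:** (586, -284.4), tray yaw -0.315
- **Tin gap:** (587.6, -26.2), tray yaw 0.04

The tin goes first, gripped along its 50 mm side, so the fingers never enter the 46 mm gap.

```bash
cat > go.py <<'E'
import sys,numpy as np
from cell import env
from scipy.spatial.transform import Rotation as Ro
# usage: go.py x y z yaw : remaining shift in tool axes (fractions) at the target yaw & at the present yaw, and turn fraction
x,y,z,yaw=map(float,sys.argv[1:5]); s=env.state()
R=Ro.from_euler("xyz",s["tcp_rot"]).as_matrix(); d=np.array([x,y,z])-s["eef_pos"]
cy=np.arctan2(R[1,0],R[0,0]); t=(cy-yaw)
Rt=Ro.from_euler("xyz",[np.pi,0,yaw]).as_matrix()
print("t",round(s["t"],2),"pos",s["eef_pos"].round(1),"yaw",round(cy,4),"tilt",round(np.degrees(np.arccos(-R[2,2])),2),"open",round(s["opening"],3),"F",s["ft_force"].round(1),"q",s["joints"].round(2))
print("world d",d.round(1),"| now axes",(R.T@d/400).round(4),"| after turn",(Rt.T@d/400).round(4),"| turn",round(t/np.pi,4),"or",round((t-np.sign(t)*2*np.pi)/np.pi,4))
E
python3 -m pendant '[0,0,0,0.055,-1, 0,0,0,0.055,-1, 0,0,0,0.055,-1, 0,0,0,0.055,-1, 0,0,0,0.055,-1, 0,0,0,0.055,-1, 0,0,0,0.055,-1, 0,0,0,0.055,-1, 0,0,0,0.055,-1, 0,0,0,0.055,-1]'; python3 go.py 409.6 259 150 0.618
```

```text
t: 3.45
eef_pos: [275.7, 561.0, 185.6]
tcp_rot: [-3.142, -0.0, 0.951]
ft_force: [0.3, -0.0, -0.1]
opening: 0.999
t 3.45 pos [275.7 561.  185.6] yaw 0.9512 tilt 0.01 open 0.999 F [ 0.3 -0.  -0.1] q [1.01 0.49 1.56 0.   1.09 1.63]
world d [ 133.9 -302.   -35.6] | now axes [-0.4201  0.711   0.0889] | after turn [-0.1645  0.8093  0.0889] | turn 0.1061 or -1.8939
```

```bash
python3 -m pendant '[0,0,0,0.053,-1, 0,0,0,0.053,-1, -0.02,0.1,0.01,0,-1, -0.02,0.1,0.01,0,-1, -0.02,0.1,0.01,0,-1, -0.02,0.1,0.01,0,-1, -0.02,0.1,0.01,0,-1, -0.02,0.1,0.01,0,-1, -0.02,0.1,0.01,0,-1, -0.02,0.1,0.01,0,-1]'; python3 go.py 409.6 259 130 0.618
```

```text
t: 4.7
eef_pos: [411.2, 262.7, 153.6]
tcp_rot: [3.142, -0.001, 0.624]
ft_force: [0.9, 0.1, 0.0]
opening: 1.0
t 4.7 pos [411.2 262.7 153.6] yaw 0.624 tilt 0.03 open 1.0 F [0.9 0.1 0. ] q [0.43 0.34 1.93 0.   0.88 1.38]
world d [ -1.6  -3.7 -23.6] | now axes [-0.0086  0.0052  0.0589] | after turn [-0.0085  0.0052  0.0589] | turn 0.0019 or -1.9981
```

```bash
python3 -m pendant '[-0.006,0.008,0.05,0,-1, 0,0,0.05,0,-1, 0,0,0.05,0,-1, 0,0,0.05,0,-1, 0,0,0,0,-1]'; python3 go.py 409.6 259 26 0.618; python3 - <<'E'
from cell import env
import cv2
a=env.read_camera("scene");cv2.imwrite("pics/s1.png",cv2.resize(a[200:350,300:480,::-1],None,fx=4,fy=4))
a=env.read_camera("top");cv2.imwrite("pics/t1.png",cv2.resize(a[180:300,90:250,::-1],None,fx=4,fy=4))
E
```

```text
t: 5.32
eef_pos: [410.1, 259.6, 72.7]
tcp_rot: [-3.141, 0.002, 0.624]
ft_force: [0.0, 0.8, 0.5]
opening: 0.999
t 5.33 pos [410.1 259.6  72.7] yaw 0.6239 tilt 0.12 open 0.999 F [0.  0.8 0.5] q [0.43 0.46 2.01 0.   0.67 1.37]
world d [ -0.5  -0.6 -46.7] | now axes [-0.0016  0.0006  0.1169] | after turn [-0.0018  0.0005  0.1169] | turn 0.0019 or -1.9981
```

View pics/s1.png

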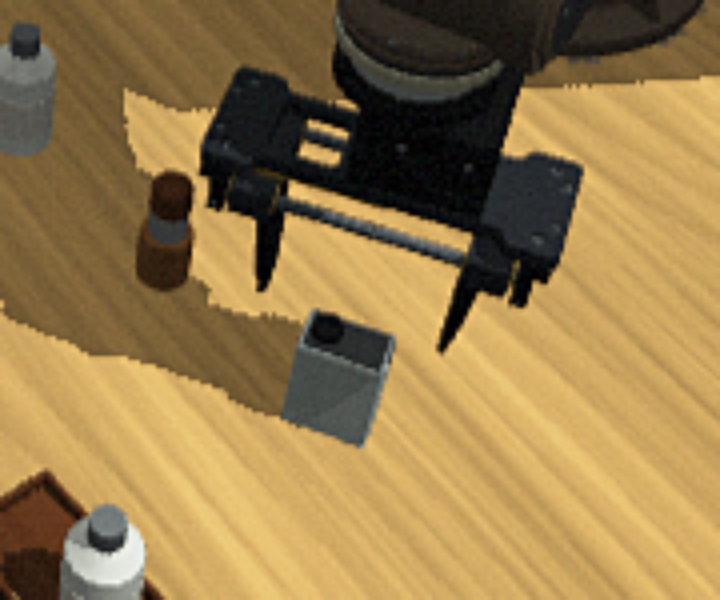

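View pics/t1.png

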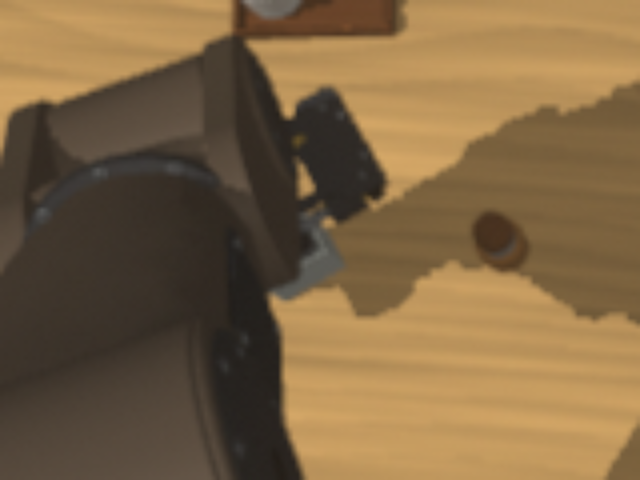

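```bash
python3 - <<'E'
from fit import *
P=np.array([410.1,259.6,72.7]); u=np.array([np.cos(.624-np.pi/2),np.sin(.624-np.pi/2),0])
for c,(x0,y0) in dict(scene=(300,200),top=(90,180)).items():
    q=np.array([P,P+47.5*u,P-47.5*u,P+53*u,P-53*u,[409.6,259,70]]); print(c,((proj(c,q)-[x0,y0])*4).round(0).tolist())
E
```

```text
scene [[347.0, 335.0], [265.0, 308.0], [431.0, 364.0], [255.0, 305.0], [441.0, 367.0], [346.0, 337.0]]
top [[281.0, 242.0], [344.0, 205.0], [218.0, 279.0], [351.0, 201.0], [211.0, 283.0], [283.0, 243.0]]
```

```bash
python3 - <<'E'
from fit import *
from cell import env
s=env.state(); print(s["eef_pos"],s["tcp_rot"],s["t"])
im=env.read_camera("scene")
z=cv2.resize(im[250:320,345:425,::-1],None,fx=8,fy=8,interpolation=cv2.INTER_NEAREST)
P=s["eef_pos"]; yaw=s["tcp_rot"][2]; u=np.array([np.cos(yaw-np.pi/2),np.sin(yaw-np.pi/2),0]);v=np.array([np.cos(yaw),np.sin(yaw),0])
for a in(-47.5,47.5):
  for b in (-10,10):
   for h in (0,40):
    p=proj("scene",(P+a*u+b*v+[0,0,h])[None])[0]; p=((p+.5-[345,250])*8).astype(int)
    cv2.circle(z,tuple(int(i) for i in p),3,(0,0,255) if h==0 else (0,255,0),-1)
cv2.imwrite("pics/s2.png",z)
E
```

```text
[410.81493753 259.96386844  74.01142546] [ 3.14157054e+00 -3.26922205e-04  6.23969732e-01] 5.425
```

View pics/s2.png

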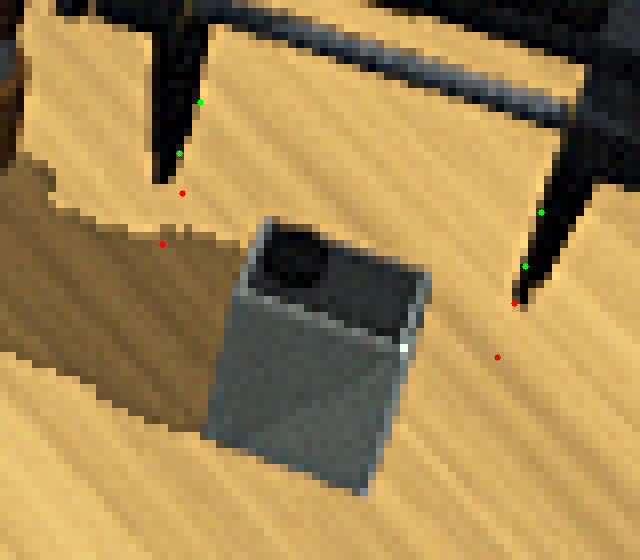

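The scene view shows the finger tips straddling the tin evenly along the jaw axis. They appear a few pixels higher than I predicted, which could be tapered tips or a slight tool offset. The grasp tolerates that, so I'll go down and check again.

```bash
python3 -m pendant '[-0.003,0,0.04,0,-1, 0,0,0.04,0,-1, 0,0,0.025,0,-1, 0,0,0.012,0,-1, 0,0,0,0,-1]'; python3 go.py 409.6 259 26 0.618; cat > ov.py <<'E'
import sys
from fit import *
from cell import env
c,x0,y0,w,h,k,name=sys.argv[1],*map(int,sys.argv[2:7]),sys.argv[7]
s=env.state(); im=env.read_camera(c)
z=cv2.resize(im[y0:y0+h,x0:x0+w,::-1],None,fx=k,fy=k,interpolation=cv2.INTER_NEAREST)
P=s["eef_pos"]; yaw=s["tcp_rot"][2]; u=np.array([np.cos(yaw-np.pi/2),np.sin(yaw-np.pi/2),0]);v=np.array([np.cos(yaw),np.sin(yaw),0])
H=47.5*s["opening"]
for a in(-H,H):
  for b in (-10,10):
   for hh in (0,40):
    p=proj(c,(P+a*u+b*v+[0,0,hh])[None])[0]; p=((p+.5-[x0,y0])*k).astype(int)
    cv2.circle(z,tuple(int(i) for i in p),3,(0,0,255) if hh==0 else (0,255,0),-1)
cv2.imwrite(name,z)
E
python3 ov.py scene 335 230 90 80 8 pics/s3.png
```

```text
t: 6.1
eef_pos: [409.7, 259.2, 26.9]
tcp_rot: [-3.142, -0.0, 0.624]
ft_force: [-0.0, 0.0, 0.1]
opening: 1.0
t 6.1 pos [409.7 259.2  26.9] yaw 0.624 tilt 0.01 open 1.0 F [-0.   0.   0.1] q [0.43 0.54 2.05 0.   0.55 1.37]
world d [-0.1 -0.2 -0.9] | now axes [-0.0006  0.0002  0.0022] | after turn [-0.0006  0.0002  0.0022] | turn 0.0019 or -1.9981
```

View pics/s3.png

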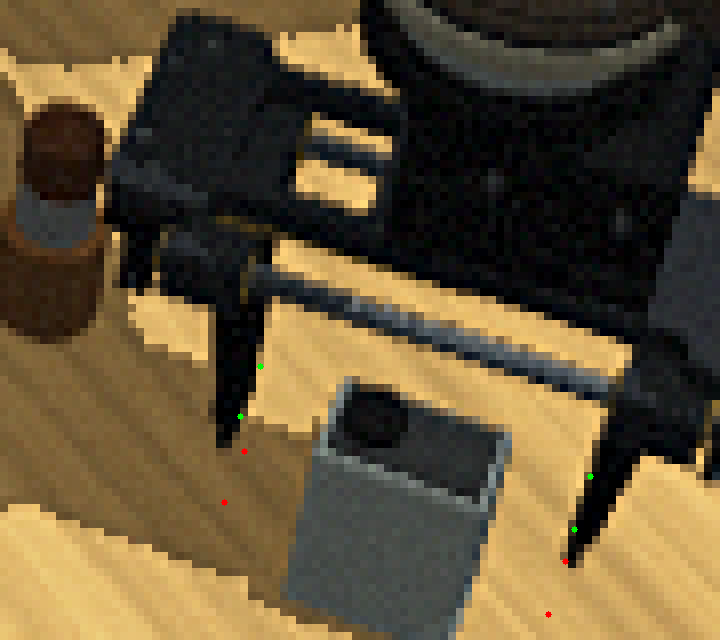

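```bash
python3 -m pendant '[0,0,0,0,1, 0,0,0,0,1, 0,0,0,0,1, 0,0,0,0,1, 0,0,0,0,1, 0,0,0,0,1]'; python3 ov.py scene 335 230 90 80 8 pics/s4.png
```

```text
t: 6.9
eef_pos: [409.6, 259.1, 26.7]
tcp_rot: [-3.142, -0.0, 0.624]
ft_force: [-0.0, 0.8, 0.4]
opening: 0.524
```

View pics/s4.png

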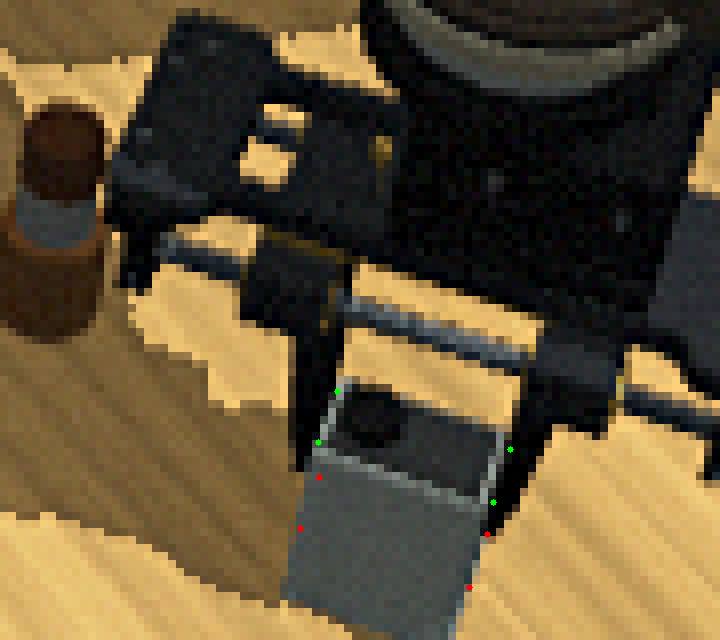

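The opening is 49.8 mm, which matches the tin's 50 mm side. Lifting, then turning to the tray.

```bash
python3 -m pendant '[0,0,-0.03,0,1, 0,0,-0.06,0,1, 0,0,-0.08,0,1, 0,0,-0.08,0,1, 0,0,-0.05,0,1, 0,0,0,0,1]'; python3 go.py 587.6 -26.2 146 1.611;python3 ov.py scene 320 190 100 90 7 pics/s5.png
```

```text
t: 7.7
eef_pos: [410.0, 259.4, 148.3]
tcp_rot: [3.141, -0.003, 0.624]
ft_force: [0.3, -0.4, -2.0]
opening: 0.525
t 7.7 pos [410.  259.4 148.3] yaw 0.6239 tilt 0.18 open 0.525 F [ 0.3 -0.4 -2. ] q [0.43 0.34 1.94 0.   0.86 1.37]
world d [ 177.6 -285.6   -2.3] | now axes [-0.0569  0.8387  0.0061] | after turn [-0.7312  0.4148  0.0058] | turn -0.3142 or 1.6858
```

View pics/s5.png

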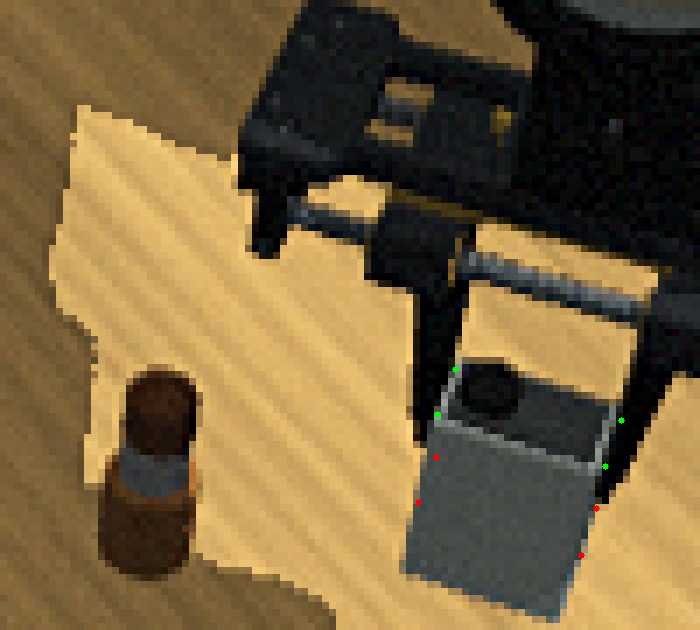

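```bash
python3 -m pendant '[0,0,0,-0.04,1, 0,0,0,-0.055,1, 0,0,0,-0.055,1, 0,0,0,-0.055,1, 0,0,0,-0.055,1, 0,0,0,-0.054,1]'; python3 -m pendant '[-0.04,0.022,0,0,1, -0.08,0.045,0,0,1, -0.08,0.046,0,0,1, -0.08,0.046,0,0,1, -0.08,0.046,0,0,1, -0.08,0.046,0,0,1, -0.08,0.046,0,0,1, -0.08,0.046,0,0,1, -0.08,0.046,0,0,1, -0.04,0.02,0,0,1]';  python3 go.py 587.6 -26.2 146 1.611
```

```text
t: 8.5
eef_pos: [409.1, 258.9, 145.6]
tcp_rot: [-3.14, 0.001, 1.616]
ft_force: [0.8, -0.4, -1.7]
opening: 0.524
t: 9.75
eef_pos: [584.6, -23.5, 145.3]
tcp_rot: [-3.14, -0.0, 1.609]
ft_force: [-0.2, 0.4, -2.1]
opening: 0.522
t 9.75 pos [584.6 -23.5 145.3] yaw 1.6091 tilt 0.11 open 0.522 F [-0.2  0.4 -2.1] q [-0.15  0.48  1.7   0.    0.96 -0.19]
world d [ 3.  -2.7  0.7] | now axes [-0.007   0.0072 -0.0016] | after turn [-0.0071  0.0072 -0.0016] | turn -0.0006 or 1.9994
```

```bash
python3 -m pendant '[-0.008,0.006,0,0,1, 0,0,0,0,1]';  python3 go.py 587.6 -26.2 31 1.611; python3 ov.py scene 190 170 110 100 7 pics/s6.png;  python3 ov.py top 230 130 90 90 7 pics/t6.png
```

```text
t: 10.0
eef_pos: [586.5, -24.5, 146.4]
tcp_rot: [-3.141, -0.0, 1.611]
ft_force: [-1.1, -0.5, -1.6]
opening: 0.528
t 10.0 pos [586.5 -24.5 146.4] yaw 1.6107 tilt 0.05 open 0.528 F [-1.1 -0.5 -1.6] q [-0.15  0.48  1.7   0.    0.96 -0.19]
world d [   1.1   -1.7 -115.4] | now axes [-0.0044  0.0029  0.2885] | after turn [-0.0043  0.0027  0.2885] | turn -0.0001 or 1.9999
```

View pics/s6.png

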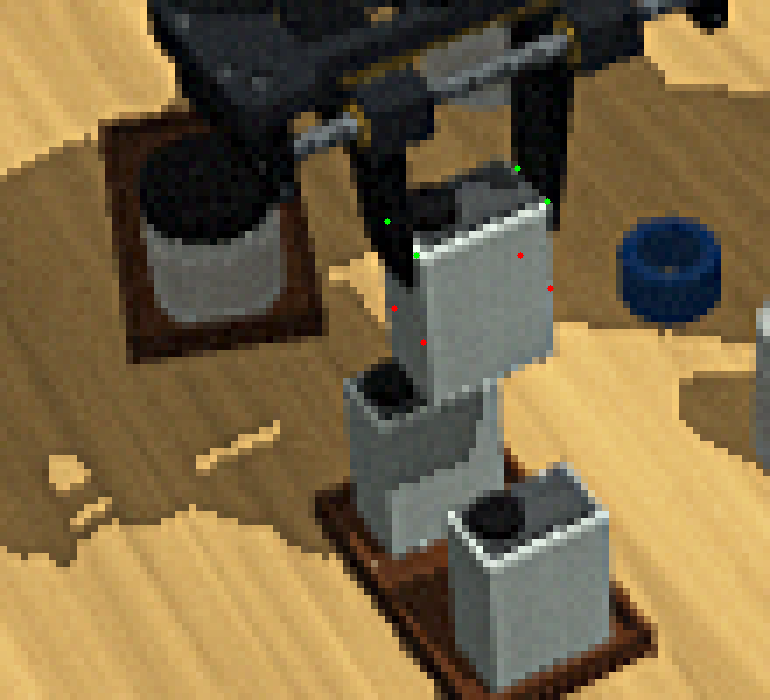

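View pics/t6.png

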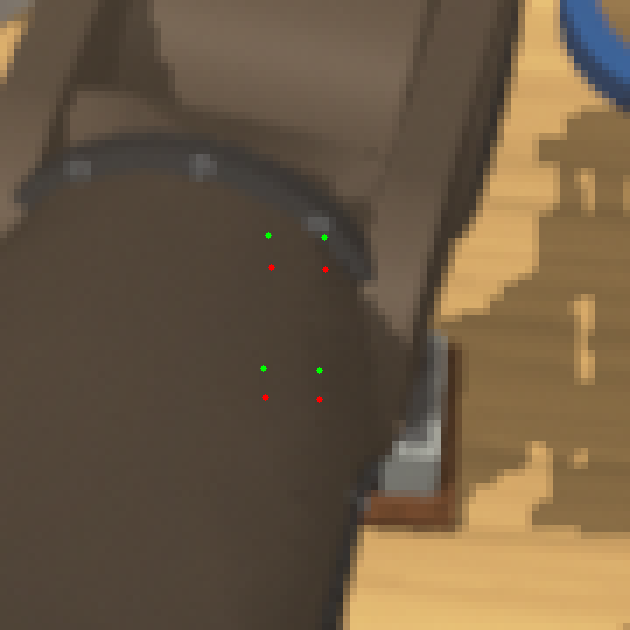

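```bash
cat > hand.py <<'E'
import sys
from fit import *
from cell import env
env.read_camera("scene")
name,dz=sys.argv[1],float(sys.argv[2]); parts=dict(tin=tin,bottle=bottle,jar=jar)[sys.argv[3]]
s=env.state(); P=s["eef_pos"]; yaw=s["tcp_rot"][2]
for m in env.masks_of(name,"scene"):
    ys,xs=np.nonzero(m["region"]); e=proj("scene",(P+[0,0,10])[None])[0]
    print(round(float(m["confidence"]),2),len(xs),xs.mean().round(),ys.mean().round(),"expect",e.round())
    if np.hypot(xs.mean()-e[0],ys.mean()-e[1])<14:
        M=cv2.medianBlur(m["region"].astype(np.uint8),3)>0
        fr=[0,1,3] if sys.argv[3]=="tin" else [0,1]
        for t in ((yaw-np.pi/2,yaw+np.pi/2) if 3 in fr else (0,)):
            r,f=fit(parts,{"scene":M},[P[0],P[1],P[2]-dz,t],fr); d=r[:2]-P[:2]
            print("fit",r,f,"offset world",d.round(1),"P",P.round(1))
E
python3 hand.py stray_tin_mid 26.7 tin
```

```text
0.77 632 257.0 210.0 expect [257. 209.]
fit [ 5.87773e+02 -2.45620e+01 -8.60000e-02] 0.136 offset world [ 1.2 -0.2] P [586.6 -24.3 146.8]
fit [587.877 -24.29    3.029] 0.134 offset world [1.3 0. ] P [586.6 -24.3 146.8]
```

The held tin sits within about 1 mm of the TCP. Lowering into the gap.

```bash
python3 -m pendant '[-0.0045,0.003,0.02,0,1, 0,0,0.05,0,1, 0,0,0.05,0,1, 0,0,0.03,0,1, 0,0,0,0,1]';  python3 go.py 587.6 -26.2 31.5 1.611; python3 ov.py scene 190 170 110 100 7 pics/s7.png
```

```text
t: 10.82
eef_pos: [587.9, -26.9, 85.9]
tcp_rot: [-3.14, -0.0, 1.61]
ft_force: [0.6, -0.6, -0.8]
opening: 0.525
t 10.82 pos [587.9 -26.9  85.9] yaw 1.6105 tilt 0.08 open 0.525 F [ 0.6 -0.6 -0.8] q [-0.16  0.56  1.75  0.    0.84 -0.2 ]
world d [ -0.3   0.7 -54.4] | now axes [ 0.0018 -0.0006  0.1361] | after turn [ 0.0018 -0.0008  0.1361] | turn -0.0002 or 1.9998
```

View pics/s7.png

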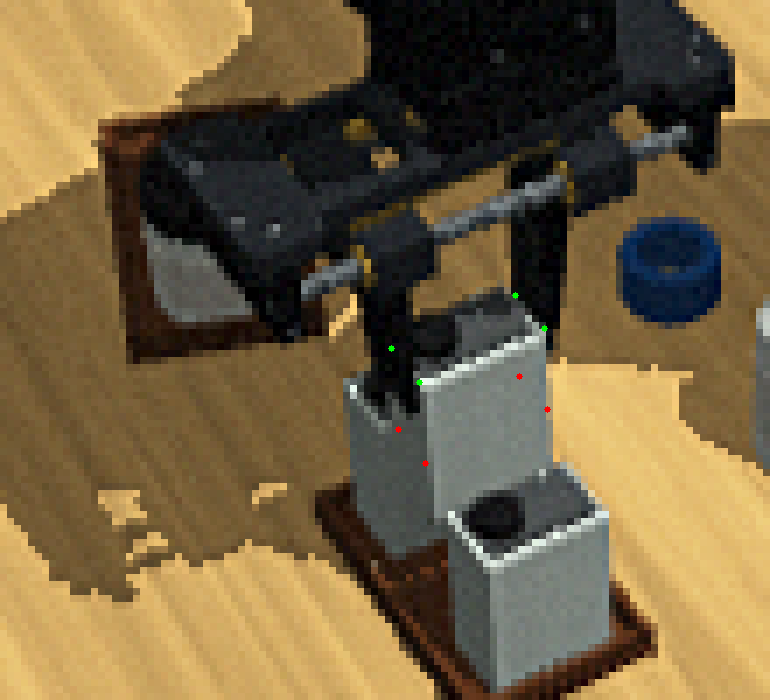

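The tin is going down between its neighbours with a gap on each side. Continuing.

```bash
python3 -m pendant '[0.001,0,0.04,0,1, 0,0,0.04,0,1, 0,0,0.025,0,1, 0,0,0.01,0,1, 0,0,0.007,0,1, 0,0,0,0,1]';  python3 go.py 587.6 -26.2 31.5 1.611
```

```text
t: 11.62
eef_pos: [588.4, -26.6, 38.0]
tcp_rot: [3.141, -0.0, 1.61]
ft_force: [-0.4, 0.5, -1.2]
opening: 0.525
t 11.62 pos [588.4 -26.6  38. ] yaw 1.6104 tilt 0.02 open 0.525 F [-0.4  0.5 -1.2] q [-0.16  0.62  1.79  0.    0.73 -0.2 ]
world d [-0.8  0.4 -6.5] | now axes [ 0.0011 -0.0019  0.0163] | after turn [ 0.0011 -0.0019  0.0163] | turn -0.0002 or 1.9998
```

```bash
python3 -m pendant '[0.001,-0.001,0.006,0,1, 0,0,0.005,0,1, 0,0,0.003,0,1, 0,0,0,0,1]';  python3 go.py 587.6 -26.2 31.5 1.611
```

```text
t: 12.12
eef_pos: [587.8, -26.2, 32.3]
tcp_rot: [-3.142, -0.0, 1.61]
ft_force: [-0.2, 0.3, -2.3]
opening: 0.52
t 12.12 pos [587.8 -26.2  32.3] yaw 1.6104 tilt 0.01 open 0.52 F [-0.2  0.3 -2.3] q [-0.16  0.63  1.79  0.    0.72 -0.2 ]
world d [-0.2  0.  -0.8] | now axes [ 0.     -0.0005  0.0019] | after turn [ 0.     -0.0005  0.0019] | turn -0.0002 or 1.9998
```

```bash
python3 -m pendant '[0,0,0.0015,0,1, 0,0,0.0015,0,1, 0,0,0,0,1]'
```

```text
t: 12.5
eef_pos: [587.9, -26.2, 31.7]
tcp_rot: [3.141, 0.0, 1.61]
ft_force: [-2.4, -0.0, 5.4]
opening: 0.524
```

The wrist reads 5.4 N upward at 31.7 mm, so the tin is on the floor. Releasing and rising.

```bash
python3 -m pendant '[0,0,0,0,-1, 0,0,0,0,-1, 0,0,0,0,-1, 0,0,0,0,-1, 0,0,-0.02,0,-1, 0,0,-0.06,0,-1, 0,0,-0.09,0,-1, 0,0,-0.09,0,-1, 0,0,-0.05,0,-1]';  python3 go.py 443.8 -26.4 150 1.571;python3 ov.py scene 190 170 130 100 6 pics/s8.png
```

```text
t: 13.62
eef_pos: [588.3, -26.3, 157.6]
tcp_rot: [3.139, 0.0, 1.61]
ft_force: [0.6, 0.4, -0.5]
opening: 1.003
t 13.62 pos [588.3 -26.3 157.6] yaw 1.6104 tilt 0.15 open 1.003 F [ 0.6  0.4 -0.5] q [-0.16  0.47  1.68  0.    0.99 -0.2 ]
world d [-1.445e+02 -1.000e-01 -7.600e+00] | now axes [ 0.014  -0.361   0.0182] | after turn [-3.000e-04 -3.612e-01  1.910e-02] | turn 0.0125 or -1.9875
```

View pics/s8.png

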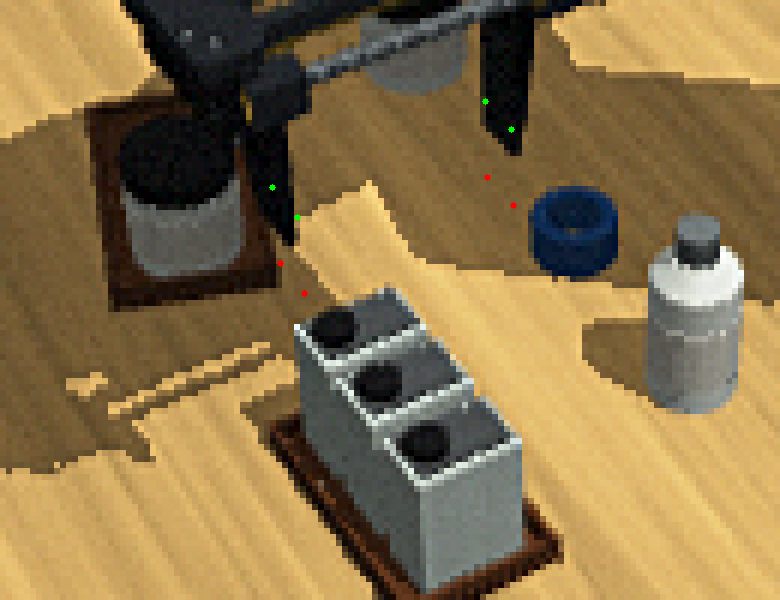

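The tin stands between its neighbours, aligned with them, and they have not visibly moved. Now the bottle.

```bash
python3 -m pendant '[0.002,-0.06,0,0,-1, 0.003,-0.08,0,0,-1, 0.003,-0.08,0,0,-1, 0.003,-0.08,0,0,-1, 0.003,-0.061,0,0,-1, 0,0,0,0,-1]';  python3 go.py 443.8 -26.4 28 1.61; python3 ov.py scene 250 150 110 100 7 pics/s9.png
```

```text
t: 14.42
eef_pos: [442.3, -26.2, 155.3]
tcp_rot: [-3.142, -0.0, 1.61]
ft_force: [0.5, -0.0, 0.3]
opening: 1.001
t 14.43 pos [442.3 -26.2 155.3] yaw 1.6101 tilt 0.01 open 1.001 F [ 0.5 -0.   0.3] q [-0.21  0.28  2.02  0.    0.84 -0.25]
world d [   1.5   -0.2 -127.3] | now axes [-0.0006  0.0037  0.3183] | after turn [-0.0005  0.0037  0.3183] | turn 0.0 or -2.0
```

View pics/s9.png

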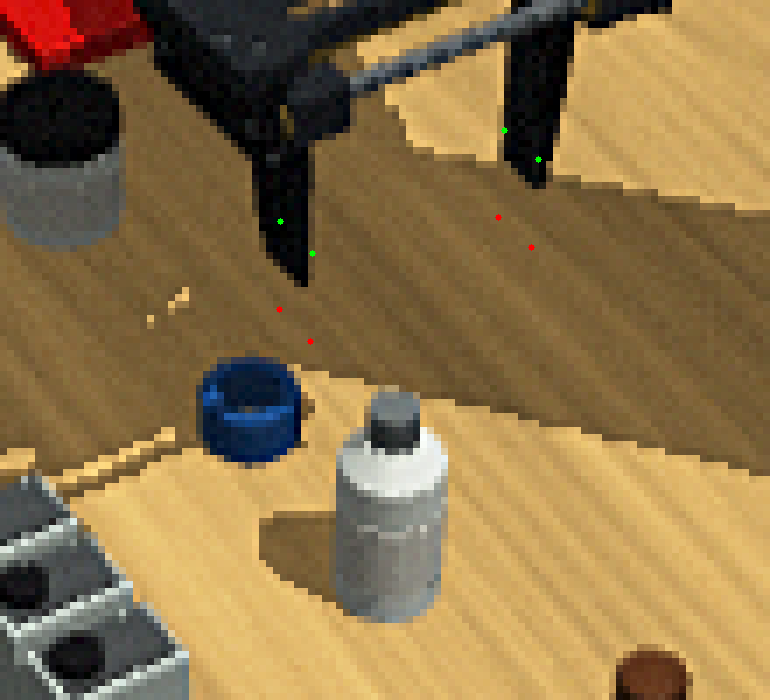

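The scene shows the tool centred over the bottle. The drawn fingertips end about 25 mm above the nominal TCP, so I'll grip a little lower, at TCP z about 25. The straight wall reaches 70 mm and the body still clears the cap.

```bash
python3 -m pendant '[0,0.0035,0.03,0,-1, 0,0,0.07,0,-1, 0,0,0.07,0,-1, 0,0,0.06,0,-1, 0,0,0.04,0,-1, 0,0,0,0,-1]';  python3 go.py 443.8 -26.4 25 1.61; python3 ov.py scene 250 150 110 100 7 pics/s10.png
```

```text
t: 15.22
eef_pos: [444.5, -26.2, 45.5]
tcp_rot: [-3.139, -0.001, 1.61]
ft_force: [-0.6, -0.7, -0.1]
opening: 1.001
t 15.22 pos [444.5 -26.2  45.5] yaw 1.6105 tilt 0.16 open 1.001 F [-0.6 -0.7 -0.1] q [-0.21  0.47  2.13  0.    0.55 -0.25]
world d [ -0.7  -0.2 -20.5] | now axes [-0.0006 -0.0017  0.0512] | after turn [-0.0005 -0.0019  0.0512] | turn 0.0002 or -1.9998
```

View pics/s10.png

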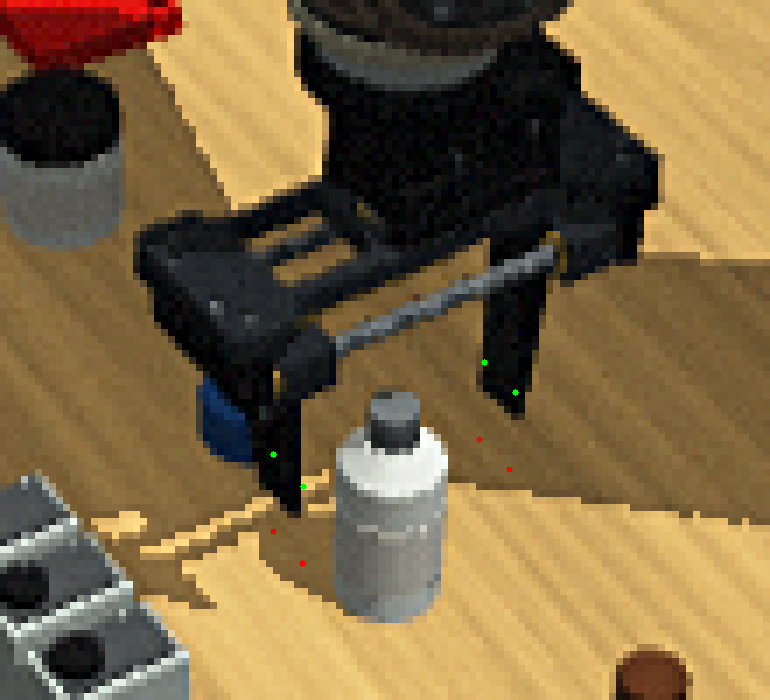

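```bash
python3 -m pendant '[0,-0.001,0.03,0,-1, 0,0,0.021,0,-1, 0,0,0,0,-1, 0,0,0,0,1, 0,0,0,0,1, 0,0,0,0,1, 0,0,0,0,1, 0,0,0,0,1, 0,0,0,0,1]';  python3 go.py 443.8 -26.4 25 1.61; python3 ov.py scene 250 150 110 100 7 pics/s11.png
```

```text
t: 16.4
eef_pos: [444.4, -26.3, 26.7]
tcp_rot: [3.141, -0.0, 1.61]
ft_force: [-0.3, 0.1, -0.4]
opening: 0.436
t 16.4 pos [444.4 -26.3  26.7] yaw 1.6103 tilt 0.01 open 0.436 F [-0.3  0.1 -0.4] q [-0.21  0.5   2.14  0.    0.49 -0.25]
world d [-0.6 -0.1 -1.7] | now axes [-0.0002 -0.0015  0.0044] | after turn [-0.0002 -0.0015  0.0044] | turn 0.0001 or -1.9999
```

View pics/s11.png

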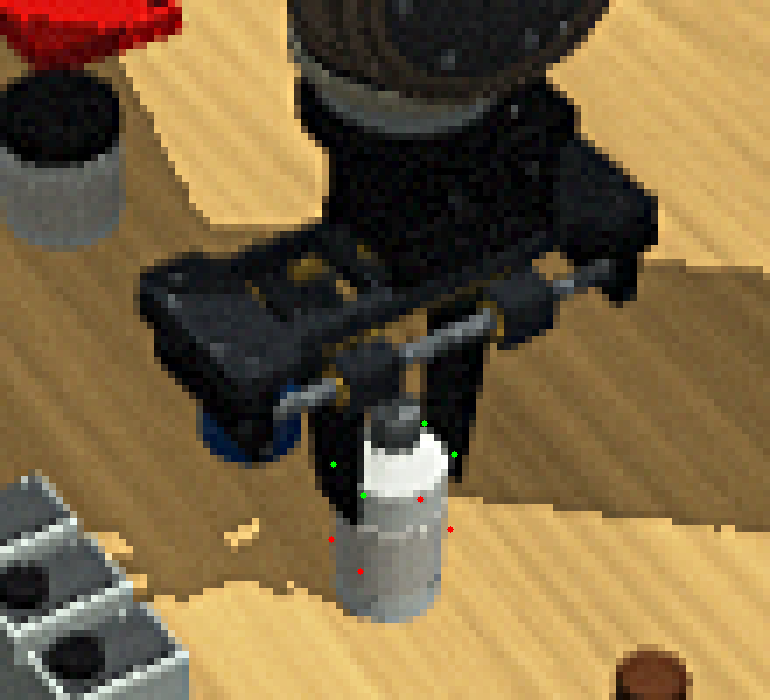

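The opening is 41.4 mm against a 42 mm bottle. Lifting.

```bash
python3 -m pendant '[0,0,-0.02,0,1, 0,0,-0.05,0,1, 0,0,-0.07,0,1, 0,0,-0.08,0,1, 0,0,-0.07,0,1, 0,0,-0.03,-0.02,1, 0,0,0,0,1]';  python3 go.py 607.7 252.3 150 1.67
```

```text
t: 17.32
eef_pos: [444.5, -26.3, 155.7]
tcp_rot: [3.14, 0.001, 1.673]
ft_force: [0.8, -0.5, -1.5]
opening: 0.435
t 17.32 pos [444.5 -26.3 155.7] yaw 1.6729 tilt 0.11 open 0.435 F [ 0.8 -0.5 -1.5] q [-0.21  0.28  2.02  0.    0.84 -0.31]
world d [163.2 278.6  -5.7] | now axes [0.6514 0.4768 0.0148] | after turn [0.6528 0.4749 0.0142] | turn 0.0009 or -1.9991
```

```bash
python3 -m pendant '[0.035,0.026,0,0,1, 0.072,0.0525,0,0,1, 0.072,0.0525,0,0,1, 0.072,0.0525,0,0,1, 0.072,0.0525,0,0,1, 0.072,0.0525,0,0,1, 0.072,0.0525,0,0,1, 0.072,0.0525,0,0,1, 0.072,0.0525,0,0,1, 0.04,0.03,0,0,1]'; python3 -m pendant '[0,0,0,0,1, 0,0,0,0,1]'; python3 go.py 607.7 252.3 32 1.67; python3 hand.py stray_bottle_mid 26.7 bottle;python3 ov.py scene 250 260 120 110 6 pics/s12.png
```

```text
t: 18.58
eef_pos: [607.2, 254.8, 153.1]
tcp_rot: [-3.14, 0.0, 1.673]
ft_force: [0.3, -0.9, -1.3]
opening: 0.432
t: 18.82
eef_pos: [606.4, 252.2, 153.9]
tcp_rot: [-3.14, 0.0, 1.673]
ft_force: [-0.4, -0.8, -0.5]
opening: 0.434
t 18.82 pos [606.4 252.2 153.9] yaw 1.673 tilt 0.09 open 0.434 F [-0.4 -0.8 -0.5] q [0.29 0.57 1.51 0.   1.07 0.19]
world d [ 1.300e+00  1.000e-01 -1.219e+02] | now axes [1.000e-04 3.600e-03 3.048e-01] | after turn [-0.      0.0032  0.3048] | turn 0.001 or -1.999
0.56 567 314.0 295.0 expect [313. 292.]
fit [607.618 253.183] 0.302 offset world [1.  1.3] P [606.6 251.9 154.3]
```

View pics/s12.png

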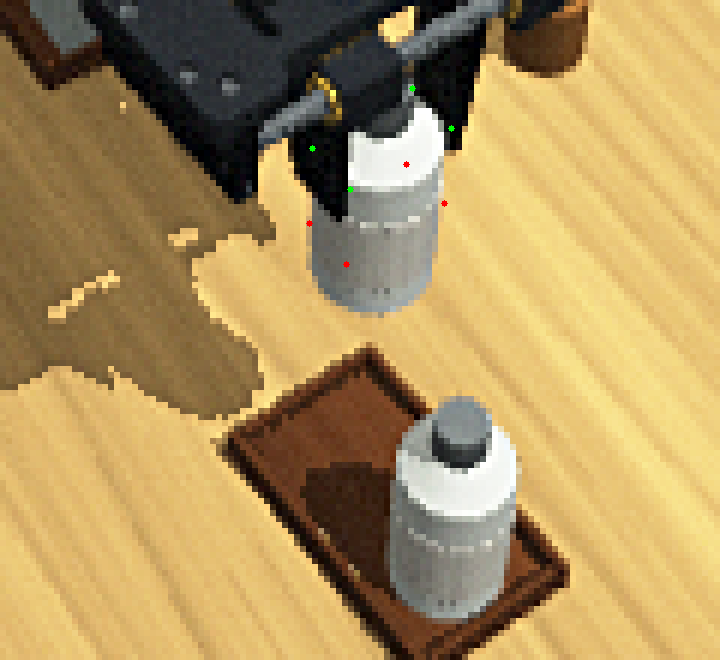

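The bottle hangs over the free half of the tray, clear of the kept one. Lowering in stages.

```bash
python3 -m pendant '[0,0.003,0.03,0,1, 0,0,0.06,0,1, 0,0,0.06,0,1, 0,0,0.06,0,1, 0,0,0.04,0,1, 0,0,0.02,0,1, 0,0,0.01,0,1, 0,0,0,0,1]'; python3 go.py 607.7 252.3 32 1.67; python3 ov.py scene 250 260 120 110 6 pics/s13.png
```

```text
t: 19.98
eef_pos: [608.5, 252.4, 43.1]
tcp_rot: [3.141, -0.0, 1.673]
ft_force: [-0.8, -0.2, -0.8]
opening: 0.441
t 19.98 pos [608.5 252.4  43.1] yaw 1.6732 tilt 0.04 open 0.441 F [-0.8 -0.2 -0.8] q [0.29 0.69 1.6  0.   0.85 0.19]
world d [ -0.8  -0.1 -11.1] | now axes [ 0.     -0.0021  0.0277] | after turn [ 0.     -0.0021  0.0277] | turn 0.001 or -1.999
```

View pics/s13.png

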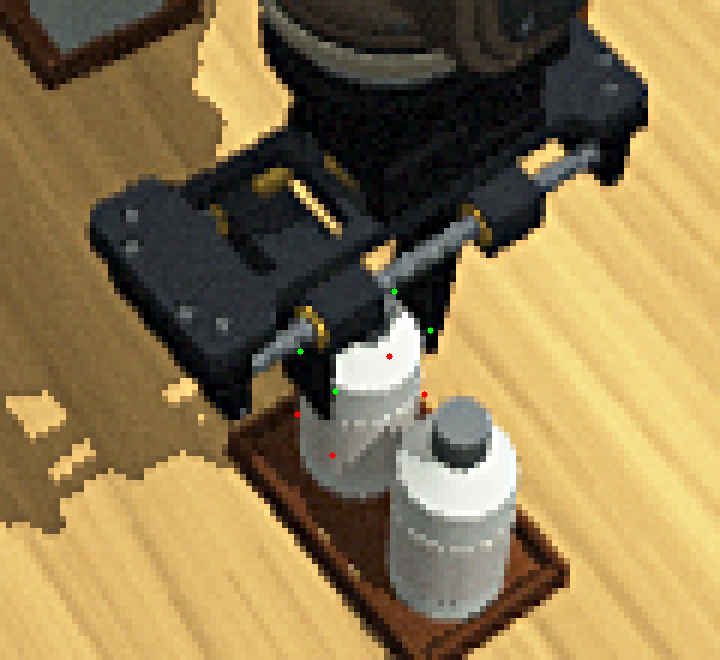

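```bash
python3 -m pendant '[0,0,0.01,0,1, 0,0,0.008,0,1, 0,0,0.006,0,1, 0,0,0.003,0,1, 0,0,0,0,1]'; python3 go.py 607.7 252.3 31.7 1.67
```

```text
t: 20.65
eef_pos: [608.3, 252.4, 31.9]
tcp_rot: [3.142, -0.0, 1.673]
ft_force: [0.6, -0.5, -1.0]
opening: 0.438
t 20.65 pos [608.3 252.4  31.9] yaw 1.6733 tilt 0.01 open 0.438 F [ 0.6 -0.5 -1. ] q [0.29 0.71 1.61 0.   0.83 0.19]
world d [-0.6 -0.1 -0.2] | now axes [ 0.     -0.0016  0.0006] | after turn [ 0.     -0.0016  0.0006] | turn 0.001 or -1.999
```

```bash
python3 -m pendant '[0,0,0.0015,0,1, 0,0,0.0015,0,1, 0,0,0,0,1]'
```

```text
t: 21.02
eef_pos: [608.4, 252.4, 31.8]
tcp_rot: [3.141, -0.0, 1.673]
ft_force: [-2.4, -1.1, 8.0]
opening: 0.434
```

Contact at 8 N, so I'm releasing and rising.

```bash
python3 -m pendant '[0,0,0,0,-1, 0,0,0,0,-1, 0,0,0,0,-1, 0,0,0,0,-1, 0,0,-0.02,0,-1, 0,0,-0.06,0,-1, 0,0,-0.09,0,-1, 0,0,-0.09,0,-1, 0,0,-0.06,0,-1, 0,0,0,0,-1]';  python3 go.py 445.6 -294.2 160 1.256;python3 ov.py scene 250 260 120 110 6 pics/s14.png
```

```text
t: 22.28
eef_pos: [609.1, 252.6, 161.0]
tcp_rot: [3.138, -0.001, 1.673]
ft_force: [-0.5, -0.4, -0.5]
opening: 1.001
t 22.27 pos [609.1 252.6 161. ] yaw 1.6733 tilt 0.23 open 1.001 F [-0.5 -0.4 -0.5] q [0.29 0.56 1.5  0.   1.08 0.19]
world d [-163.5 -546.8   -1. ] | now axes [-1.318e+00 -5.463e-01 -7.000e-04] | after turn [-1.4263  0.0347  0.0025] | turn 0.1328 or -1.8672
```

View pics/s14.png

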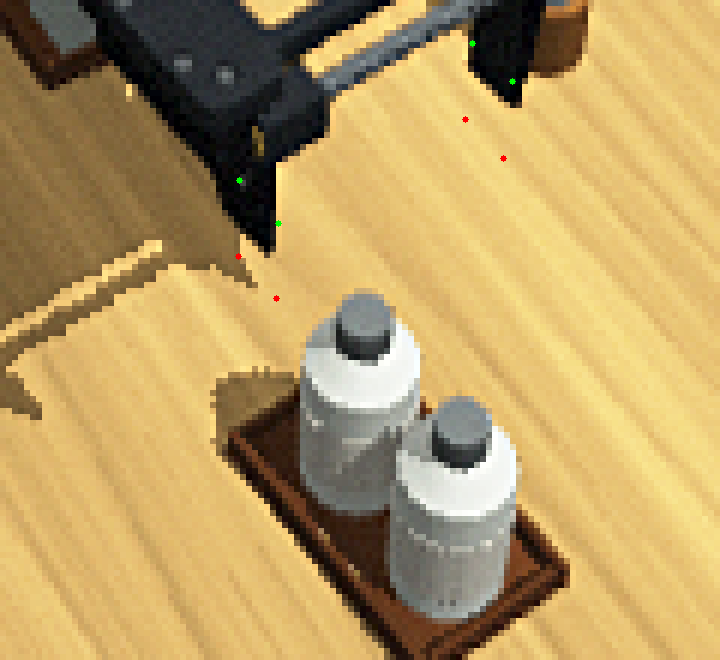

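The bottle stands in its tray next to the kept one. Now the jar, using the jar tray's yaw.

```bash
python3 -m pendant '[0,0,0,0.044,-1, 0,0,0,0.044,-1, 0,0,0,0.044,-1, -0.08,0.002,0,0,-1, -0.1,0.003,0,0,-1, -0.1,0.003,0,0,-1, -0.1,0.003,0,0,-1, -0.1,0.003,0,0,-1, -0.1,0.003,0,0,-1, -0.1,0.003,0,0,-1]'; python3 -m pendant '[-0.1,0.003,0,0,-1, -0.1,0.003,0,0,-1, -0.1,0.002,0,0,-1, -0.1,0.002,0,0,-1, -0.1,0.002,0,0,-1, -0.1,0.002,0,0,-1, -0.08,0.002,0,0,-1, -0.05,0,0,0,-1, 0,0,0,0,-1]'; python3 go.py 445.6 -294.2 14 1.256
```

```text
t: 23.58
eef_pos: [531.3, -10.1, 157.5]
tcp_rot: [-3.14, 0.0, 1.259]
ft_force: [1.3, 0.2, -0.9]
opening: 1.0
t: 24.7
eef_pos: [448.2, -289.3, 158.0]
tcp_rot: [-3.14, -0.001, 1.257]
ft_force: [0.1, -0.2, 0.4]
opening: 1.004
t 24.7 pos [ 448.2 -289.3  158. ] yaw 1.257 tilt 0.07 open 1.004 F [ 0.1 -0.2  0.4] q [-0.7   0.39  1.81  0.    0.93 -0.38]
world d [  -2.6   -4.9 -144. ] | now axes [-0.0139 -0.002   0.36  ] | after turn [-0.0137 -0.0024  0.36  ] | turn 0.0003 or -1.9997
```

```bash
python3 -m pendant '[-0.0135,-0.002,0.03,0,-1, 0,0,0.06,0,-1, 0,0,0.07,0,-1, 0,0,0.06,0,-1, 0,0,0.03,0,-1, 0,0,0,0,-1]'; python3 go.py 445.6 -294.2 14 1.256; python3 ov.py scene 190 110 120 100 6 pics/s15.png
```

```text
t: 25.45
eef_pos: [446.2, -293.1, 58.0]
tcp_rot: [-3.14, -0.001, 1.259]
ft_force: [0.3, 0.4, 0.2]
opening: 0.997
t 25.45 pos [ 446.2 -293.1   58. ] yaw 1.2592 tilt 0.09 open 0.997 F [0.3 0.4 0.2] q [-0.7   0.53  1.91  0.    0.7  -0.39]
world d [ -0.6  -1.1 -44. ] | now axes [-0.0033 -0.0004  0.11  ] | after turn [-0.0032 -0.0006  0.11  ] | turn 0.001 or -1.999
```

View pics/s15.png

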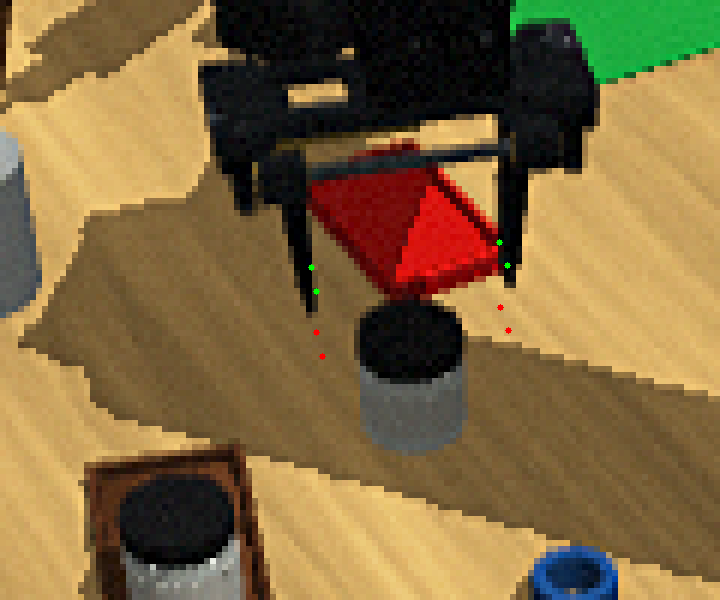

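The jar is centred between the fingers.

```bash
python3 -m pendant '[-0.002,0,0.04,0,-1, 0,0,0.04,0,-1, 0,0,0.02,0,-1, 0,0,0.009,0,-1, 0,0,0,0,-1, 0,0,0,0,1, 0,0,0,0,1, 0,0,0,0,1, 0,0,0,0,1, 0,0,0,0,1]'; python3 go.py 586 -284.4 130 1.256; python3 ov.py scene 190 110 120 100 6 pics/s16.png
```

```text
t: 26.75
eef_pos: [446.1, -294.5, 15.2]
tcp_rot: [3.142, -0.0, 1.259]
ft_force: [-1.0, 0.1, 1.5]
opening: 0.558
t 26.75 pos [ 446.1 -294.5   15.2] yaw 1.2585 tilt 0.0 open 0.558 F [-1.   0.1  1.5] q [-0.71  0.6   1.94  0.    0.6  -0.39]
world d [139.9  10.1 114.8] | now axes [ 0.1314  0.3252 -0.2871] | after turn [ 0.1322  0.3248 -0.2871] | turn 0.0008 or -1.9992
```

View pics/s16.png

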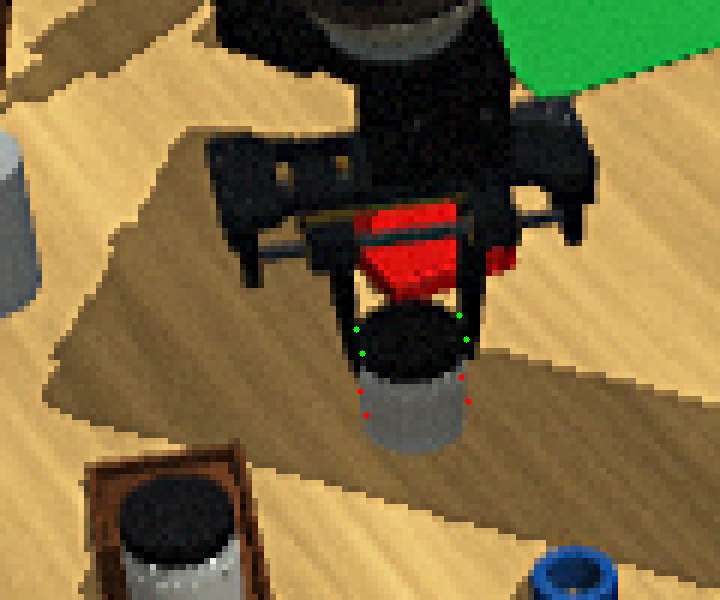

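The opening is 53 mm against a 54 mm jar. Lifting and carrying.

```bash
python3 -m pendant '[0,0,0,0,1, 0,0,-0.02,0,1, 0,0,-0.05,0,1, 0,0,-0.07,0,1, 0,0,-0.07,0,1, 0,0,-0.05,0,1, 0,0,-0.027,0,1]'; python3 -m pendant '[0.01,0.025,0,0,1, 0.026,0.065,0,0,1, 0.026,0.065,0,0,1, 0.026,0.065,0,0,1, 0.026,0.065,0,0,1, 0.018,0.04,0,0,1, 0,0,0,0,1, 0,0,0,0,1]';python3 go.py 586 -284.4 20.2 1.256; python3 hand.py stray_jar_mid 15.2 jar;python3 ov.py scene 170 110 110 110 6 pics/s17.png
```

```text
t: 27.68
eef_pos: [446.2, -294.5, 131.1]
tcp_rot: [3.14, 0.0, 1.259]
ft_force: [0.1, 0.1, -2.5]
opening: 0.56
t: 28.68
eef_pos: [585.5, -283.9, 129.0]
tcp_rot: [-3.14, -0.0, 1.259]
ft_force: [0.3, 0.5, -2.8]
opening: 0.562
t 28.68 pos [ 585.5 -283.9  129. ] yaw 1.2586 tilt 0.09 open 0.562 F [ 0.3  0.5 -2.8] q [-0.55  0.58  1.55  0.    1.01 -0.24]
world d [   0.5   -0.5 -108.8] | now axes [-0.0009  0.0021  0.2721] | after turn [-0.0008  0.0017  0.2721] | turn 0.0008 or -1.9992
0.59 320 247.0 229.0 expect [214. 159.]
```

View pics/s17.png

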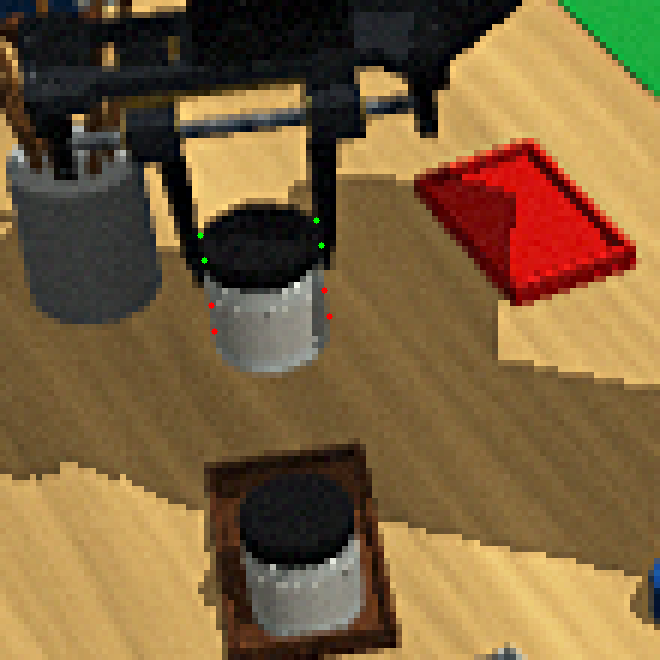

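The jar hangs over the free half of its tray. The brush pot behind is about 200 mm away in y. Lowering.

```bash
python3 -m pendant '[-0.001,0.001,0.03,0,1, 0,0,0.06,0,1, 0,0,0.06,0,1, 0,0,0.05,0,1, 0,0,0.03,0,1, 0,0,0.015,0,1, 0,0,0,0,1]';python3 go.py 586 -284.4 20.2 1.256; python3 ov.py scene 170 150 110 100 6 pics/s18.png
```

```text
t: 29.7
eef_pos: [586.3, -284.7, 31.8]
tcp_rot: [-3.142, -0.0, 1.258]
ft_force: [-0.2, -0.2, -1.8]
opening: 0.561
t 29.7 pos [ 586.3 -284.7   31.8] yaw 1.2584 tilt 0.01 open 0.561 F [-0.2 -0.2 -1.8] q [-0.55  0.7   1.62  0.    0.82 -0.24]
world d [ -0.3   0.3 -11.6] | now axes [ 0.0006 -0.0009  0.0291] | after turn [ 0.0006 -0.0009  0.0291] | turn 0.0008 or -1.9992
```

View pics/s18.png

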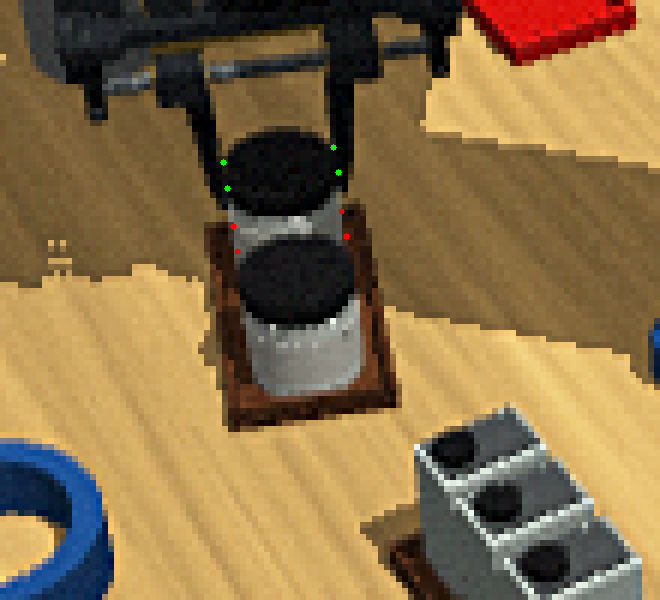

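```bash
python3 -m pendant '[0,0,0.01,0,1, 0,0,0.009,0,1, 0,0,0.006,0,1, 0,0,0.003,0,1, 0,0,0,0,1]'; python3 -m pendant '[0,0,0.0015,0,1, 0,0,0,0,1]'
```

```text
t: 30.38
eef_pos: [586.3, -284.6, 20.6]
tcp_rot: [-3.142, -0.0, 1.259]
ft_force: [0.2, -0.8, -1.6]
opening: 0.561
t: 30.62
eef_pos: [586.3, -284.7, 20.2]
tcp_rot: [3.141, -0.0, 1.259]
ft_force: [0.4, -0.8, -1.7]
opening: 0.563
```

```bash
python3 -m pendant '[0,0,0.0015,0,1, 0,0,0,0,1]'; python3 -m pendant '[0,0,0.001,0,1, 0,0,0,0,1]'
```

```text
t: 30.88
eef_pos: [586.4, -284.7, 20.2]
tcp_rot: [3.141, 0.0, 1.259]
ft_force: [-1.4, 0.9, 4.5]
opening: 0.561
t: 31.12
eef_pos: [586.4, -284.7, 20.1]
tcp_rot: [3.141, 0.0, 1.259]
ft_force: [-2.9, 2.0, 8.6]
opening: 0.558
```

Contact confirmed. Releasing, rising and backing the arm away so I can check all of them.

```bash
python3 -m pendant '[0,0,0,0,-1, 0,0,0,0,-1, 0,0,0,0,-1, 0,0,0,0,-1, 0,0,-0.02,0,-1, 0,0,-0.06,0,-1, 0,0,-0.09,0,-1, 0,0,-0.09,0,-1, 0,0,-0.09,0,-1, 0,0,-0.06,0,-1]'; python3 go.py 440 -330 185 1.256
```

```text
t: 32.38
eef_pos: [586.5, -284.8, 185.6]
tcp_rot: [3.139, 0.0, 1.259]
ft_force: [0.5, 0.3, -0.0]
opening: 0.998
t 32.38 pos [ 586.5 -284.8  185.6] yaw 1.2586 tilt 0.13 open 0.998 F [ 0.5  0.3 -0. ] q [-0.55  0.53  1.49  0.    1.12 -0.24]
world d [-146.5  -45.2   -0.6] | now axes [-0.22   -0.3139  0.001 ] | after turn [-0.2208 -0.3133  0.0016] | turn 0.0008 or -1.9992
```

```bash
python3 -m pendant '[-0.05,-0.05,0,0,-1, -0.07,-0.05,0,0,-1, -0.07,-0.05,0,0,-1, -0.07,-0.05,0,0,-1, -0.07,-0.05,0,0,-1, -0.07,-0.05,0,0,-1, -0.07,-0.05,0,0,-1, -0.07,-0.05,0,0,-1, -0.07,-0.05,0,0,-1, 0,0,0,0,-1]'; python3 - <<'E'
from cell import env
import cv2,numpy as np,pickle
out={}
for c in("scene","top"):
    out[c+"_im"]=env.read_camera(c); out[c+"_cm"]=env.camera_model(c)
    for n in ["stray_bottle_mid","stray_jar_mid","stray_tin_mid"]:
        ms=env.masks_of(n,c); out[(n,c)]=[(m["region"],m["confidence"]) for m in ms]
        for m in ms:
            ys,xs=np.nonzero(m["region"]); print(n,c,round(float(m["confidence"]),2),len(xs),xs.min(),xs.max(),ys.min(),ys.max())
        print("   ",[( [round(float(v)) for v in d["xyz"]],round(float(d["confidence"]),2)) for d in env.landmark_of(n,c)])
pickle.dump(out,open("m2.pkl","wb"))
im=out["top_im"]; 
cv2.imwrite("pics/topz2.png",cv2.resize(im[150:270,135:395,::-1],None,fx=3,fy=3,interpolation=cv2.INTER_CUBIC))
im=out["scene_im"]; 
cv2.imwrite("pics/scz2.png",cv2.resize(im[155:375,195:405,::-1],None,fx=2.7,fy=2.7,interpolation=cv2.INTER_CUBIC))
E
```

```text
t: 33.62
eef_pos: [338.5, -462.7, 183.6]
tcp_rot: [3.141, 0.0, 1.256]
ft_force: [0.8, 0.1, 0.1]
opening: 1.001
stray_bottle_mid scene 0.56 564 300 318 309 345
    [([608, 253, 49], 0.83)]
stray_jar_mid scene 0.56 281 208 227 174 191
    []
stray_tin_mid scene 0.88 363 246 268 227 257
stray_tin_mid scene 0.35 266 208 226 174 192
stray_tin_mid scene 0.28 365 235 282 239 274
    [([586, -24, 40], 0.6), ([585, -68, 37], 0.33), ([588, -288, 0], 0.29)]
stray_bottle_mid top 0.82 281 165 183 163 183
    [([606, 251, 47], 0.84)]
stray_jar_mid top 0.96 439 355 377 183 208
    [([585, -287, 38], 0.71)]
stray_tin_mid top 0.5 247 267 279 177 198
    [([588, -24, 33], 0.57)]
```

View pics/topz2.png

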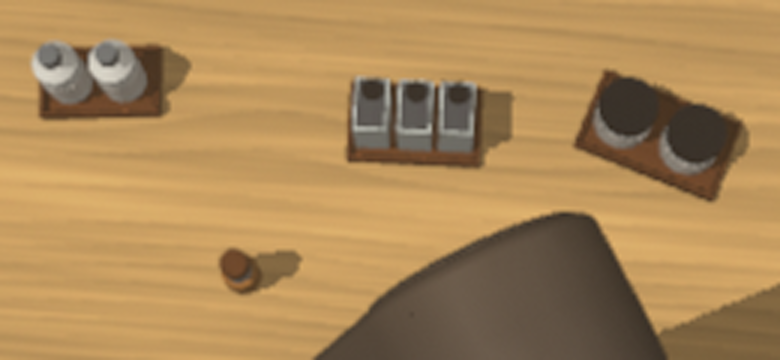

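View pics/scz2.png

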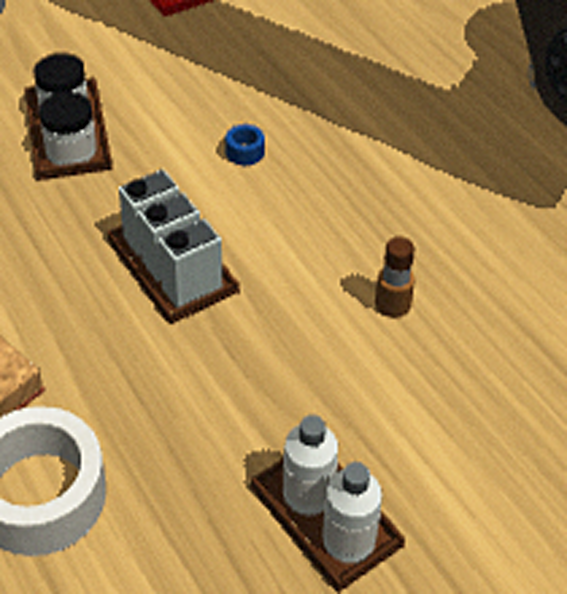

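Everything stands in place in both views. Before handing in, I'll check each fit against its place and compare the kept containers' pixels with the first pictures.

```bash
python3 - <<'E'
import pickle,numpy as np,cv2,fit
from fit import *
b=pickle.load(open("m2.pkl","rb")); first=dict(o)
g=lambda n,c:b[(n,c)][0][0]
for n,pt,cs,p0,fr in [("stray_bottle_mid",bottle,("scene","top"),[607,252,5,0],[0,1]),("stray_jar_mid",jar,("top",),[586,-284,5,0],[0,1]),("stray_tin_mid",tin,("top",),[588,-26,5,.04],[0,1,3])]:
    for c in cs: print(n,c,fit.fit(pt,{c:g(n,c)},p0,fr))
from scipy import ndimage
for n in("bottle_kept_mid","jar_kept_mid","tin_left_mid","tin_right_mid"):
  for c in("scene","top"):
    m=first[(n,c)][0][0]; ys,xs=np.nonzero(m)
    A=cv2.cvtColor(first[c+"_im"],cv2.COLOR_RGB2GRAY)[ys.min()-1:ys.max()+2,xs.min()-1:xs.max()+2].astype(np.float32)
    B=cv2.cvtColor(b[c+"_im"],cv2.COLOR_RGB2GRAY)[ys.min()-5:ys.max()+6,xs.min()-5:xs.max()+6].astype(np.float32)
    r=cv2.matchTemplate(B,A,cv2.TM_CCOEFF_NORMED); i=np.unravel_index(r.argmax(),r.shape); print(n,c,"shift px",i[1]-4,i[0]-4,round(float(r.max()),3))
E
```

```text
Traceback (most recent call last):
AttributeError: 'function' object has no attribute 'fit'
```

```bash
python3 - <<'E'
import pickle,numpy as np,cv2
from fit import *
b=pickle.load(open("m2.pkl","rb")); first=dict(o)
g=lambda n,c:b[(n,c)][0][0]
for n,pt,cs,p0,fr in [("stray_bottle_mid",bottle,("scene","top"),[607,252,5,0],[0,1]),("stray_jar_mid",jar,("top",),[586,-284,5,0],[0,1]),("stray_tin_mid",tin,("top",),[588,-26,5,.04],[0,1,3])]:
    for c in cs: print(n,c,fit(pt,{c:g(n,c)},p0,fr))
for n in("bottle_kept_mid","jar_kept_mid","tin_left_mid","tin_right_mid"):
  for c in("scene","top"):
    m=first[(n,c)][0][0]; ys,xs=np.nonzero(m)
    A=cv2.cvtColor(first[c+"_im"],cv2.COLOR_RGB2GRAY)[ys.min()-1:ys.max()+2,xs.min()-1:xs.max()+2].astype(np.float32)
    B=cv2.cvtColor(b[c+"_im"],cv2.COLOR_RGB2GRAY)[ys.min()-5:ys.max()+6,xs.min()-5:xs.max()+6].astype(np.float32)
    r=cv2.matchTemplate(B,A,cv2.TM_CCOEFF_NORMED); i=np.unravel_index(r.argmax(),r.shape); print(n,c,"shift px",i[1]-4,i[0]-4,round(float(r.max()),3))
E
```

```text
stray_bottle_mid scene (array([610.62 , 252.448]), np.float64(0.132))
stray_bottle_mid top (array([607.21 , 252.331]), np.float64(0.088))
stray_jar_mid top (array([ 586.102, -284.209]), np.float64(0.064))
stray_tin_mid top (array([ 5.84668e+02, -2.82320e+01,  8.40000e-02]), np.float64(0.144))
bottle_kept_mid scene shift px 0 0 0.933
bottle_kept_mid top shift px -1 0 0.824
jar_kept_mid scene shift px 0 0 0.951
jar_kept_mid top shift px 0 0 1.0
tin_left_mid scene shift px 0 0 0.92
tin_left_mid top shift px 0 0 1.0
tin_right_mid scene shift px 0 0 0.804
tin_right_mid top shift px 0 0 0.992
```

```bash
python3 -m pendant '[0,0,0,0,-1, 0,0,0,0,-1]'; python3 -c "
from cell import env
print(env.job_done())"
```

```text
t: 34.58
eef_pos: [340.0, -461.6, 183.1]
tcp_rot: [3.142, -0.0, 1.258]
ft_force: [-0.4, -0.1, 0.4]
opening: 0.997
the job is handed in; nothing more can be done
None
```

I put the tin, the bottle and the jar back in their own trays, upright. Each was gripped across its tray's row, lowered until the wrist felt the floor (about 5 to 9 N), and released. The job was handed in at about 34.6 s of the 88 s; it gave no verdict.

**Final positions:** in the last pictures all three fit within about 3 mm of the places I measured, against the 13 mm allowed.
- **Tin:** square to its tray within about 0.05 rad, going by the top view alone.
- **Jar:** position also from the top view only. The scene camera's network reported no landmark for it behind the kept jar, so I didn't fit that view.

**Kept containers:** the jar and both tins showed no pixel shift in either view. The kept bottle showed none in the scene view but 1 px (about 2.6 mm) in the top view. That match was weak (0.82), and I put it down to the new bottle and shadow beside it.

**Disagreements:**
- **Cameras:** they differ from each other by about 2 to 4 mm, mostly in x.
- **Fingertips:** in the pictures they end about 25 mm above the stated TCP. I gripped the bottle and the jar a little lower because of this, and all three grips held.

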